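# Put the collapsible inspection lenses away for the night

### The arm

A 6-joint arm with a two-finger parallel gripper is mounted at the origin on the work surface. World frame = base frame: x ahead of the robot, y to its left, z up, the work surface at z = 0. Lengths are in m, angles in rad, forces in N, time in s.
With the tool pointing down it reaches from about 0.25 to 0.775 m from the base axis. Payload 4 kg.
Tool frame: the origin (TCP) lies midway between the tips of the shut fingers; the grasp point (between the pads) lies 19 mm behind it; z points along the fingers, y is the direction in which the jaws open and shut (so a half turn about z gives the same grasp; the last joint's range is limited). The gripper opens to 85 mm and grips with 20 to 120 N. Pads are 22 mm wide; open, the fingers measure 114 mm over their backs; the gripper's body (76 mm by 85 mm) begins 54 mm behind the grasp point. The pads swing forward as they close: fully open they stand 13 mm farther back than shut.
Start: joints at [-1.423, 0.087, 1.371, -0, 1.684, -0.103], TCP at [0.136, -0.533, 0.231] pointing down, gripper open.
Joint ranges: [-3.1, 3.1], [-0.76, 2.03], [0.27, 2.55], [-1.08, 4.22], [0.17, 2.65], [-2.57, 2.57]. Speed limits (rad/s): [2.79, 2.79, 3.14, 3.14, 3.14, 3.14].

### API

Orientations are given as a unit quaternion [x, y, z, w].
In Python, from workcell import robot gives the robot as it stands. The module is installed in compiled form; this text tells all that it offers.
- The arm moves only by the tool jog_arm, never from a script. Its argument "targets" is a list that holds one entry, the list of rows, each a list of 6 numbers: the shift along the tool's x, y, z in m, then the turn, a rotation vector about the tool's x, y, z in degrees. In form: [[[dx, dy, dz, ax, ay, az], ...]]. A call has exactly 5 rows; each row is the pose to reach, as a shift and turn from the pose commanded when the call began, along the tool's axes at that moment; what a row does not reach only later rows make up. A row lasts 1/12 s, in which the tool goes at most 41.7 mm and 7.16 degrees, less where a joint would pass 70% of its speed; a pose out of reach is approached as far as the arm can. A call with a gripper value outside its range is refused whole. "jaw" is the closure in counts, from 0 (fully open) to 255 (shut), set as the call begins (left out, the last holds). The fingers move at their own pace and stop on an object; the grip force is fixed at half the most. Time passes only in rows, so rows that repeat a pose let the fingers close, or fill a call up. It gives the time, the measured TCP pose, the force and the opening at its end, in the units of the state.
- robot.observe(): the state, without advancing time (a new reading comes with each control period).
- robot.get_image(name): name is "side" or "top" or "wrist"; returns (picture, depth): 384x512x3 uint8, red, green, blue; 384x512 float32, m along the optical axis (not along the pixel's ray), 0 where there is no reading.
- robot.get_calibration(name): a dict with "fx", "fy", "cx", "cy" (pixels), "distortion" ([k1, k2, p1, p2, k3] as OpenCV has them; the pictures are not rectified), "world_to_cam" (4x4, takes a point from world to camera coordinates); the wrist camera has in their place "T_tool_cam" (4x4, takes a point from camera to tool coordinates, whose origin is the TCP and whose axes are the flange's). Camera axes: x right, y down, z forward; pixel columns grow to the right and rows downward; lengths in m; the calibration is good to about 2 mm. A picture is of the moment at which its call begins: read the wrist's pose just before it. get_calibration takes no time and is no camera call.
- robot.job_done(): hands the job in, once; it reports no verdict.
Trained networks look in the newest picture that a camera, given by its name, has taken for a name from the list of things; names that differ only in an ending like _2 or _b are one class to them, and where a whole thing is asked for, a point or a joint stands for the part that bears it (a point fixed in the world has none). Each returns a list of dicts, best first, with "confidence" (0 to 1); they miss things now and then, are a little off and sometimes report something else, mostly with a low value. They report only what shows in the picture. A call takes as long as a camera call. They do not tell look-alikes from the thing itself.
- robot.look_for(camera, name): "point" ([x, y, z] in m, in world coordinates, good to about 4 mm: the middle of the surface that is visible of it).
- robot.landmark_of(camera, name): "point" ([x, y, z] in m, in world coordinates, good to about 4 mm: a listed point, or the origin of a listed thing).
The state is a dict: "time": time; "qpos": joint angles; "dq": joint speeds; "joint_torque": joint torques, N m; "eef_pos": TCP position; "ee_rot": TCP orientation; "force": force on the tool from outside, world axes, zero at the start; "moment": the same for the moment, N m; "gripper_width": opening from 0.0 (shut) to 1.0 (fully open).
Only numpy, scipy, OpenCV 4.12 (cv2) and the standard library are available. Lean on these libraries where they do the work, as an engineer would, in place of code of your own. Each camera call takes 0.05 s, during which the arm holds its last target.

### The job

Put the lenses on the bench away for the night: push each one's draw tubes fully home, the inner tube before the middle one, and only then set a green cap on its rim so that it sits seated and level; put the caps left over into the grey tray. The lens with the terracotta work box standing right beside it is set up for the next lot: leave that one just as it is (if the box stands at an empty place, put all the lenses away). Do not disturb the box, jar, chip trays and can.

Things in the scene. Friction and masses are not known exactly. Their poses are not given: they have to be found in the camera images.
- mid_a (a joint): how far lens_a's middle tube (aluminium, 62 dia, grey collar 66 dia and 10 high at its upper end) is drawn up out of the barrel, m: 0 = fully home, collar on the barrel's end; at most 0.050. About 7 N of friction, stays where left
- inner_a (a joint): how far lens_a's inner tube (steel, 54 dia, black collar 58 dia and 14 high at its upper end) is drawn up out of the middle tube, m: 0 = fully home, its collar on the grey collar; at most 0.050. About 3 N of friction, stays where left: a straight push down on the black collar moves the inner tube alone until home, then the middle tube with it
- rim_a (a point): centre of the rim of lens_a, on its axis: the flat top of the black inner collar, a ring 58 outside and 44 bore, front glass 12 down in the bore; 106 above the bench with both tubes home, higher by both joint values. Lens: 0.9 kg, stands loose on an aluminium foot (96 dia, 12 high); black barrel 72 dia, its end 82 above the bench. All lenses are alike. None if absent
- mid_b (a joint): how far lens_b's middle tube (aluminium, 62 dia, grey collar 66 dia and 10 high at its upper end) is drawn up out of the barrel, m: 0 = fully home, collar on the barrel's end; at most 0.050. About 7 N of friction, stays where left
- inner_b (a joint): how far lens_b's inner tube (steel, 54 dia, black collar 58 dia and 14 high at its upper end) is drawn up out of the middle tube, m: 0 = fully home, its collar on the grey collar; at most 0.050. About 3 N of friction, stays where left: a straight push down on the black collar moves the inner tube alone until home, then the middle tube with it
- rim_b (a point): centre of the rim of lens_b, on its axis: the flat top of the black inner collar, a ring 58 outside and 44 bore, front glass 12 down in the bore; 106 above the bench with both tubes home, higher by both joint values. Lens: 0.9 kg, stands loose on an aluminium foot (96 dia, 12 high); black barrel 72 dia, its end 82 above the bench. All lenses are alike. None if absent
- mid_c (a joint): how far lens_c's middle tube (aluminium, 62 dia, grey collar 66 dia and 10 high at its upper end) is drawn up out of the barrel, m: 0 = fully home, collar on the barrel's end; at most 0.050. About 7 N of friction, stays where left
- inner_c (a joint): how far lens_c's inner tube (steel, 54 dia, black collar 58 dia and 14 high at its upper end) is drawn up out of the middle tube, m: 0 = fully home, its collar on the grey collar; at most 0.050. About 3 N of friction, stays where left: a straight push down on the black collar moves the inner tube alone until home, then the middle tube with it
- rim_c (a point): centre of the rim of lens_c, on its axis: the flat top of the black inner collar, a ring 58 outside and 44 bore, front glass 12 down in the bore; 106 above the bench with both tubes home, higher by both joint values. Lens: 0.9 kg, stands loose on an aluminium foot (96 dia, 12 high); black barrel 72 dia, its end 82 above the bench. All lenses are alike. None if absent
- mid_d (a joint): how far lens_d's middle tube (aluminium, 62 dia, grey collar 66 dia and 10 high at its upper end) is drawn up out of the barrel, m: 0 = fully home, collar on the barrel's end; at most 0.050. About 7 N of friction, stays where left
- inner_d (a joint): how far lens_d's inner tube (steel, 54 dia, black collar 58 dia and 14 high at its upper end) is drawn up out of the middle tube, m: 0 = fully home, its collar on the grey collar; at most 0.050. About 3 N of friction, stays where left: a straight push down on the black collar moves the inner tube alone until home, then the middle tube with it
- rim_d (a point): centre of the rim of lens_d, on its axis: the flat top of the black inner collar, a ring 58 outside and 44 bore, front glass 12 down in the bore; 106 above the bench with both tubes home, higher by both joint values. Lens: 0.9 kg, stands loose on an aluminium foot (96 dia, 12 high); black barrel 72 dia, its end 82 above the bench. All lenses are alike. None if absent
- cap_1: loose green lens cap, about 60 g, all alike, fits any lens: a shoulder below (38.6 dia, 7 high, goes loosely into the bore), a disc (62 dia, 6 thick, rests on the rim), and a grip bar on top (40 long, 12 wide, its top 25 above the disc, 38 above the underside) along the cap's x. Origin: centre of the shoulder's underside, z up; 7 mm below the rim when seated. Starts upright on the bench
- cap_2: loose green lens cap, about 60 g, all alike, fits any lens: a shoulder below (38.6 dia, 7 high, goes loosely into the bore), a disc (62 dia, 6 thick, rests on the rim), and a grip bar on top (40 long, 12 wide, its top 25 above the disc, 38 above the underside) along the cap's x. Origin: centre of the shoulder's underside, z up; 7 mm below the rim when seated. Starts upright on the bench
- cap_3: loose green lens cap, about 60 g, all alike, fits any lens: a shoulder below (38.6 dia, 7 high, goes loosely into the bore), a disc (62 dia, 6 thick, rests on the rim), and a grip bar on top (40 long, 12 wide, its top 25 above the disc, 38 above the underside) along the cap's x. Origin: centre of the shoulder's underside, z up; 7 mm below the rim when seated. Starts upright on the bench
- cap_4: loose green lens cap, about 60 g, all alike, fits any lens: a shoulder below (38.6 dia, 7 high, goes loosely into the bore), a disc (62 dia, 6 thick, rests on the rim), and a grip bar on top (40 long, 12 wide, its top 25 above the disc, 38 above the underside) along the cap's x. Origin: centre of the shoulder's underside, z up; 7 mm below the rim when seated. Starts upright on the bench
- work_box: loose terracotta work box, two-tone, 60 x 115 mm, 55 high, with one small chip on top; origin under its centre. It stands about 105 mm from the axis of one lens place (that lens may be absent), on the side away from the robot. Bystander
- cap_tray: shallow grey tray for spare caps, fixed to the bench, open on top: 156 mm along its x by 104 mm along its y outside, walls 4 thick and 16 high, floor about 4 thick; room for two caps side by side along x. Origin under its centre
- spool_jar: loose amber jar with a white lid, 68 dia, 52 high; origin under its centre. Bystander
- chip_trays: loose stack of three black chip trays, 76 x 76 mm, 31 high; origin under its centre. Bystander
- solvent_can: loose aluminium can, 60 dia, 85 high; origin under its centre. Bystander
Things that resemble listed ones, but are neither listed nor needed, are in the scene too. What is shaped like the cap_1 but brown or purple is not meant. What is shaped like the cap_3 but yellow is not meant.

How it is judged:
By the outcome, as a careful person would: the job done as asked, in the order asked, and still so for the second after the job is handed in, with the robot touching nothing.
Of lens_a, lens_b, lens_c, lens_d only 3 to 4 are there at a start; the rules pass over those that are not, and their reading is None.
At some moment in a run one of cap_1, cap_2, cap_3, cap_4 may be knocked a few centimetres aside while the robot is not near it.
Once in a run the grip may slacken for a moment while it holds something.
It also fails if it takes over 200 s, if anything falls off the work surface, if the arm or the gripper's body presses on something with over 40 N, if the wrist force passes 120 N, or if a joint passes its speed limit or range.

## Working session

There is one attempt and no reset: what is moved stays moved. The work goes in short steps, Python scripts to look and compute and a tool call to move; the robot and the scene stay as the last step left them, time stands still between calls to the robot, and variables do not carry over. Pictures are saved under pics/ and viewed, and the job is handed in when it is done.

Besides the shell and the picture viewer there is one more tool, called by a JSON object that holds its "name" and its "arguments", one argument or row to a line. jog_arm: Moves the arm, as the interface text tells. Its arguments: {"type":"object","properties":{"targets":{"type":"array","items":{"type":"array","items":{"type":"array","items":{"type":"number"}}}},"jaw":{"type":"number"}},"required":["targets"]}

```bash
mkdir -p pics; cat > h.py <<'E'
import numpy as np, cv2
from workcell import robot
from scipy.spatial.transform import Rotation as R
def snap(cam,fn=None):
    s=robot.observe(); im,d=robot.get_image(cam)
    if fn: cv2.imwrite('pics/'+fn,im[:,:,::-1])
    c=robot.get_calibration(cam)
    if cam=='wrist':
        T=np.eye(4);T[:3,:3]=R.from_quat(s['ee_rot']).as_matrix();T[:3,3]=s['eef_pos']
        C=T@np.array(c['T_tool_cam'])
    else: C=np.linalg.inv(np.array(c['world_to_cam']))
    return im,d,c,C
def cloud(im,d,c,C):
    h,w=d.shape; K=np.array([[c['fx'],0,c['cx']],[0,c['fy'],c['cy']],[0,0,1.]])
    v,u=np.mgrid[0:h,0:w]
    p=cv2.undistortPoints(np.stack([u,v],-1).reshape(-1,1,2).astype(np.float64),K,np.array(c['distortion'],float)).reshape(h,w,2)
    P=np.dstack([p*d[...,None],d]); W=P@C[:3,:3].T+C[:3,3]; W[d<=0]=np.nan
    return W
E
python3 - <<'E'
from h import *
for cam in('top','side'):
    a=snap(cam,cam+'0.png'); np.save(cam+'0.npy',cloud(*a)); print(a[3].round(3))
s=robot.observe();print(s['time'],s['eef_pos'],s['ee_rot'],s['force'],s['gripper_width'])
print(robot.get_calibration('wrist'))
E
```

```text
[[ 0.014 -0.992  0.126  0.42 ]
 [-1.    -0.016 -0.012  0.009]
 [ 0.014 -0.126 -0.992  1.246]
 [ 0.     0.     0.     1.   ]]
[[-0.992 -0.085  0.098  0.398]
 [-0.128  0.753 -0.645  0.987]
 [-0.019 -0.652 -0.758  1.255]
 [ 0.     0.     0.     1.   ]]
0.1 [ 0.13641268 -0.53234249  0.23024982] [ 9.92147474e-01  1.25069461e-01 -2.80183238e-05 -1.00943910e-03] [ 0.54235397 -0.03412138  0.67306295] 0.9974881792181292
{'fx': 324.7118927375873, 'fy': 324.7118927375873, 'cx': 252.25758427078134, 'cy': 191.907985153141, 'distortion': array([-0.03218807,  0.        ,  0.        ,  0.        ,  0.        ]), 'T_tool_cam': array([[ 2.96114690e-04, -9.62164935e-01, -2.72467523e-01,
         6.84267407e-02],
       [ 9.99999924e-01,  2.15360467e-04,  3.26286147e-04,
         8.01177411e-04],
       [-2.55262356e-04, -2.72467598e-01,  9.62164925e-01,
        -1.42889100e-01],
       [ 0.00000000e+00,  0.00000000e+00,  0.00000000e+00,
         1.00000000e+00]])}
```

View pics/top0.png

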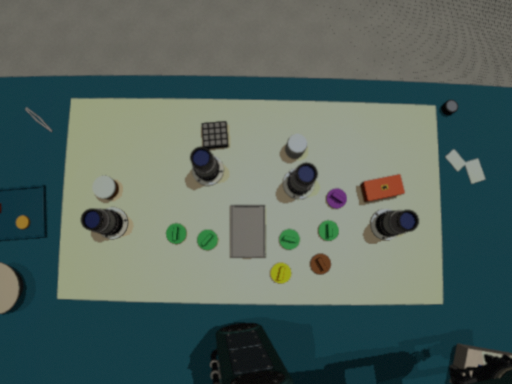

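View pics/side0.png

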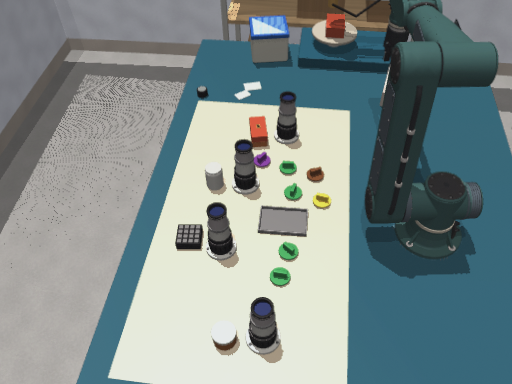

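The top view shows lenses at about (208,168), (300,182), (105,222) and (394,224). The terracotta box at (382,188) is next to the rightmost lens. Green caps are at (176,234), (207,240), (289,239) and (328,231). The look-alikes are purple (337,198), yellow (281,273) and brown (320,264).

```bash
python3 - <<'E'
from h import *
for cam in('top','side'):
    snap(cam)
    for n in ['rim_a','cap_1','work_box','cap_tray','inner_a','spool_jar','solvent_can','chip_trays']:
        print(cam,n,[(np.round(q['point'],3).tolist(),round(q['confidence'],2)) for q in robot.landmark_of(cam,n)])
W=np.load('top0.npy'); im=cv2.imread('pics/top0.png'); hsv=cv2.cvtColor(im,cv2.COLOR_BGR2HSV)
m=((hsv[...,0]>50)&(hsv[...,0]<80)&(hsv[...,1]>120)&(hsv[...,2]>60)).astype(np.uint8)
n,l,st,ce=cv2.connectedComponentsWithStats(m)
for i in range(1,n):
    if st[i,4]>100:
        P=W[l==i]; t=P[P[:,2]>0.025]
        print(ce[i].round(),st[i,4],np.nanmean(P,0).round(3),np.nanmax(P[:,2]).round(3),len(t))
E
```

```text
top rim_a [([0.643, 0.132, 0.187], 0.97), ([0.492, -0.404, 0.185], 0.91), ([0.482, 0.419, 0.175], 0.83), ([0.608, -0.136, 0.188], 0.76)]
top cap_1 [([0.466, -0.227, 0.004], 0.77), ([0.431, 0.128, -0.0], 0.72), ([0.453, 0.223, -0.003], 0.69), ([0.368, -0.205, -0.004], 0.65), ([0.441, -0.109, 0.002], 0.63), ([0.342, -0.09, 0.002], 0.63), ([0.567, -0.255, -0.002], 0.51)]
top work_box [([0.594, -0.384, -0.001], 0.84)]
top cap_tray [([0.463, 0.012, -0.001], 0.7)]Traceback (most recent call last):
  File "<stdin>", line 5, in <module>
ValueError: it knows: cap, cap_tray, chip_trays, rim, solvent_can, spool_jar, work_box
```

```bash
python3 - <<'E'
import cv2,numpy as np
im=cv2.imread('pics/top0.png')
a=cv2.resize(im[120:290,70:440],None,fx=2.1,fy=2.1,interpolation=cv2.INTER_CUBIC)
a=np.clip(a*1.8,0,255).astype(np.uint8)
cv2.imwrite('pics/top0z.png',a)
im=cv2.imread('pics/side0.png')
a=cv2.resize(im[80:360,140:360],None,fx=2.1,fy=2.1,interpolation=cv2.INTER_CUBIC)
cv2.imwrite('pics/side0z.png',np.clip(a*1.8,0,255).astype(np.uint8))
E
python3 - <<'E'
from h import *
for cam in('top','side'):
    snap(cam)
    for n in ['rim_a','cap_1','spool_jar','solvent_can','chip_trays'][(0 if cam=='side' else 2):]:
        print(cam,n,[(np.round(q['point'],3).tolist(),round(q['confidence'],2)) for q in robot.landmark_of(cam,n)])
W=np.load('top0.npy'); im=cv2.imread('pics/top0.png'); hsv=cv2.cvtColor(im,cv2.COLOR_BGR2HSV)
m=((hsv[...,0]>50)&(hsv[...,0]<80)&(hsv[...,1]>120)&(hsv[...,2]>60)).astype(np.uint8)
n,l,st,ce=cv2.connectedComponentsWithStats(m)
for i in range(1,n):
    if st[i,4]>100:
        P=W[l==i]
        print(ce[i].round(),st[i,4],np.nanmean(P,0).round(3),np.nanmax(P[:,2]).round(3))
        x0,y0,w,h=st[i,:4]
        Q=W[y0:y0+h,x0:x0+w].reshape(-1,3); t=Q[(Q[:,2]>0.025)&(Q[:,2]<0.06)]
        if len(t)>5:
            c=t[:,:2].mean(0); ev=np.linalg.svd(t[:,:2]-c)[2][0]; print('  bar',len(t),c.round(3),np.degrees(np.arctan2(ev[1],ev[0])).round(1))
# lenses: slices
for x,y in [(.643,.132),(.49,-.404),(.48,.419),(.608,-.136)]:
    for nm in ('top','side'):
        W=np.load(nm+'0.npy').reshape(-1,3); s=W[np.hypot(W[:,0]-x,W[:,1]-y)<.07]
        print(nm,x,y,'maxz',np.sort(s[:,2][~np.isnan(s[:,2])])[-20:].round(3)[[0,-1]], end=' ')
        f=s[(s[:,2]>.006)&(s[:,2]<.018)]; print('foot',len(f),(f[:,:2].min(0)+f[:,:2].max(0)).round(4)/2 if len(f) else '',np.ptp(f[:,:2],axis=0).round(3) if len(f) else '')
E
```

```text
top spool_jar [([0.584, 0.438, -0.004], 0.72)]
top solvent_can [([0.712, -0.124, 0.0], 0.59)]
top chip_trays [([0.749, 0.122, -0.003], 0.93)]
side rim_a [([0.642, 0.131, 0.188], 0.73), ([0.479, 0.421, 0.178], 0.63), ([0.606, -0.137, 0.191], 0.57), ([0.49, -0.406, 0.191], 0.53)]
side cap_1 [([0.453, 0.224, -0.0], 0.8), ([0.439, -0.114, -0.001], 0.76), ([0.473, -0.228, 0.004], 0.58), ([0.371, -0.202, 0.002], 0.55), ([0.435, 0.135, 0.002], 0.54), ([0.341, -0.085, -0.003], 0.53), ([0.568, -0.253, 0.003], 0.45)]
side spool_jar [([0.584, 0.436, -0.001], 0.58)]
side solvent_can [([0.716, -0.123, -0.002], 0.88)]
side chip_trays [([0.715, -0.121, 0.003], 0.72)]
[328. 230.] 275 [ 0.469 -0.223  0.018] 0.043
  bar 66 [ 0.47  -0.223] -179.0
[176. 233.] 287 [0.453 0.225 0.019] 0.043
  bar 69 [0.455 0.225] 175.0
[207. 239.] 282 [0.436 0.132 0.019] 0.044
  bar 65 [0.438 0.131] 140.5
[289. 239.] 286 [ 0.441 -0.107  0.018] 0.042
  bar 61 [ 0.443 -0.107] -101.5
top 0.643 0.132 maxz [0.191 0.195] foot 237 [0.64595 0.1366 ] [0.131 0.116]
side 0.643 0.132 maxz [0.192 0.196] foot 241 [0.64385 0.12515] [0.135 0.119]
top 0.49 -0.404 maxz [0.191 0.193] foot 244 [ 0.4957  -0.39285] [0.109 0.083]
side 0.49 -0.404 maxz [0.191 0.198] foot 159 [ 0.4909  -0.39495] [0.133 0.12 ]
top 0.48 0.419 maxz [0.18  0.182] foot 263 [0.4895 0.405 ] [0.119 0.1  ]
side 0.48 0.419 maxz [0.179 0.183] foot 303 [0.47735 0.4264 ] [0.106 0.114]
top 0.608 -0.136 maxz [0.189 0.192] foot 228 [ 0.597   -0.13045] [0.108 0.099]
side 0.608 -0.136 maxz [0.19  0.196] foot 194 [ 0.6013 -0.1368] [0.119 0.114]
```

View pics/top0z.png

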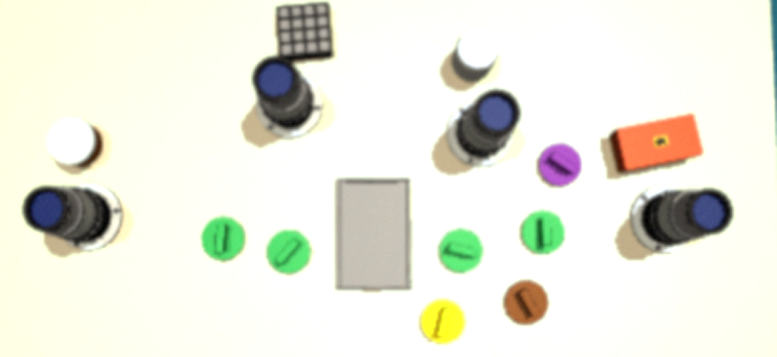

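View pics/side0z.png

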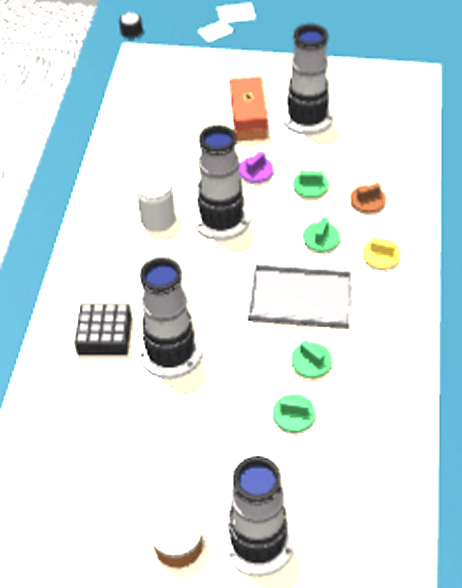

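Lens D at (0.49,-0.40) has the box (0.594,-0.384) 106 mm from its axis, so I leave it alone. Lenses A (0.643,0.132), B (0.607,-0.136) and C (0.48,0.42) get done. Each lens has to be pushed on its rim ring with the jaws at about 48 mm, so the tips clear the bore.

```bash
cat >> h.py <<'E'
def rel(x,y,z,yaw=None):
    """print tool-frame shift (mm->m) & turn to reach tool-down pose at world x,y,z with tool-x heading yaw(deg)"""
    s=robot.observe(); M=R.from_quat(s['ee_rot']); p=np.array(s['eef_pos'])
    d=M.inv().apply(np.array([x,y,z])-p)
    out=[*d.round(4)]
    tx=M.as_matrix()[:,0]; cur=np.degrees(np.arctan2(tx[1],tx[0]))
    if yaw is None: yaw=cur
    T=R.from_euler('z',yaw,degrees=True)*R.from_euler('x',180,degrees=True)
    rv=(M.inv()*T).as_rotvec(degrees=True)
    print('pos',p.round(4),'yaw',cur.round(2),'q',np.degrees(s['qpos']).round(0),'rel',out,'turn',rv.round(2),'t',round(s['time'],2))
E
python3 -c "
from h import *
rel(.607,-.136,.29,14.4)"
```

```text
pos [ 0.1365 -0.5328  0.2313] yaw 14.37 q [-82.   5.  79.   0.  96.  -6.] rel [np.float64(0.5542), np.float64(-0.2676), np.float64(-0.0587)] turn [ 0.   -0.   -0.03] t 0.85
```

{"name": "jog_arm", "arguments": {
  "targets": [
    [[0.037,-0.018,-0.04,0,0,0],[0.074,-0.036,-0.059,0,0,0],[0.111,-0.054,-0.059,0,0,0],[0.148,-0.072,-0.059,0,0,0],[0.185,-0.09,-0.059,0,0,0]]
  ],
  "jaw": 110
}}

```text
time: 1.27
eef_pos: [0.2829, -0.4088, 0.2917]
ee_rot: [0.992, 0.125, 0.001, 0.001]
force: [1.2, 0.7, -0.0]
gripper_width: 0.567
```

{"name": "jog_arm", "arguments": {
  "targets": [
    [[0.037,-0.018,0,0,0,0],[0.074,-0.036,0,0,0,0],[0.111,-0.054,0,0,0,0],[0.148,-0.072,0,0,0,0],[0.185,-0.09,0,0,0,0]]
  ]
}}

```text
time: 1.68
eef_pos: [0.4398, -0.2748, 0.2905]
ee_rot: [0.992, 0.125, 0.0, 0.0]
force: [0.5, -1.4, 1.3]
gripper_width: 0.568
```

{"name": "jog_arm", "arguments": {
  "targets": [
    [[0.037,-0.018,0,0,0,0],[0.074,-0.036,0,0,0,0],[0.111,-0.054,0,0,0,0],[0.148,-0.072,0,0,0,0],[0.184,-0.088,0,0,0,0]]
  ]
}}

```text
time: 2.1
eef_pos: [0.5964, -0.1436, 0.2903]
ee_rot: [0.992, 0.125, 0.0, 0.0]
force: [0.5, -1.1, 0.5]
gripper_width: 0.57
```

{"name": "jog_arm", "arguments": {
  "targets": [
    [[0,0,0,0,0,0],[0,0,0,0,0,0],[0,0,0,0,0,0],[0,0,0,0,0,0],[0,0,0,0,0,0]]
  ]
}}

```text
time: 2.52
eef_pos: [0.5942, -0.1468, 0.2908]
ee_rot: [0.992, 0.124, 0.0, 0.0]
force: [0.7, -0.2, 0.0]
gripper_width: 0.566
```

```bash
cat >> h.py <<'E'
def rim(fn,cam='wrist'):
    """measure rim: landmark + circle fit of depth cloud top band"""
    a=snap(cam,fn); W=cloud(*a)
    for q in robot.landmark_of(cam,'rim_a'): print('net',np.round(q['point'],4),round(q['confidence'],2))
    return W
def circ(W,x,y,r=.06):
    s=W.reshape(-1,3); s=s[np.hypot(s[:,0]-x,s[:,1]-y)<r]; s=s[~np.isnan(s[:,2])]
    zt=np.percentile(s[s[:,2]>.09][:,2],97) if (s[:,2]>.09).any() else 0
    b=s[(s[:,2]>zt-.005)&(s[:,2]<zt+.005)]
    zt=np.median(b[:,2]); b=b[abs(b[:,2]-zt)<.004]
    h=cv2.convexHull(b[:,:2].astype(np.float32)*1000)
    (cx,cy),rad=cv2.minEnclosingCircle(h)
    A=np.c_[2*h[:,0],np.ones(len(h))]; k=np.linalg.lstsq(A,(h[:,0]**2).sum(1),rcond=None)[0]
    print('top z',zt.round(4),'n',len(b),'encl',round(cx,1),round(cy,1),round(rad,1),'fit',k[:2].round(1),np.sqrt(k[2]+k[0]**2+k[1]**2).round(1))
E
python3 - <<'E'
from h import *
W=rim('wB.png'); circ(W,.607,-.136)
rel(.607,-.136,.29,14.4)
E
```

```text
net [ 0.6138 -0.1415  0.1878] 0.97
net [ 0.4662  0.0158 -0.0016] 0.19
top z 0.3842 n 2530 encl 606.4 -143.7 52.6 fit [ 466.2 -180.1] 153.5
pos [ 0.5943 -0.1467  0.2908] yaw 14.26 q [-19.  13.  63.  -0. 104.  57.] rel [np.float64(0.015), np.float64(-0.0072), np.float64(0.0009)] turn [ 0.04 -0.04 -0.14] t 2.62
```

View pics/wB.png

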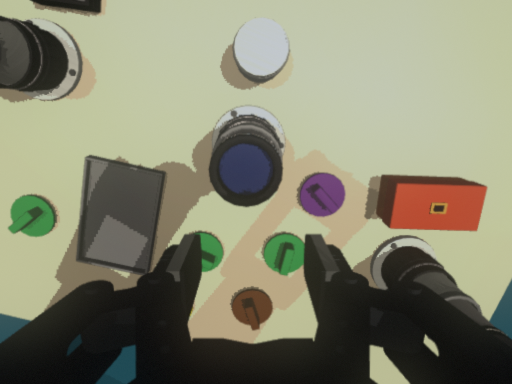

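```bash
cat >> h.py <<'E'
def circ(W,x,y,r=.05,zmax=.215):
    s=W.reshape(-1,3); s=s[(np.hypot(s[:,0]-x,s[:,1]-y)<r)&(s[:,2]>.09)&(s[:,2]<zmax)]
    hh,e=np.histogram(s[:,2],np.arange(.09,zmax,.002)); print('hist',[(round(e[i],3),int(hh[i])) for i in range(len(hh)) if hh[i]>40])
    zt=np.percentile(s[:,2],95); b=s[abs(s[:,2]-zt)<.005]; zt=np.median(b[:,2]); b=s[abs(s[:,2]-zt)<.0035]
    from scipy.optimize import least_squares
    # ring with known radii: fit hull to r=29 and inner
    h=cv2.convexHull(b[:,:2].astype(np.float32)*1000)[:,0]
    f=least_squares(lambda k:np.hypot(h[:,0]-k[0],h[:,1]-k[1])-k[2],[x*1000,y*1000,29],loss='soft_l1')
    g=least_squares(lambda k:np.hypot(h[:,0]-k[0],h[:,1]-k[1])-28.7,[x*1000,y*1000],loss='soft_l1')
    print('top z',zt.round(4),'n',len(b),'fit',f.x.round(1),'fixR',g.x.round(1),'nh',len(h))
E
python3 - <<'E'
from h import *
W=cloud(*snap('wrist')); circ(W,.61,-.139)
for n in('top','side'):
    print(n)
    for x,y in((.607,-.137),(.643,.132),(.481,.42)):circ(np.load(n+'0.npy'),x,y)
E
```

```text
hist [(np.float64(0.138), 332), (np.float64(0.14), 56), (np.float64(0.174), 1492), (np.float64(0.176), 714), (np.float64(0.18), 88), (np.float64(0.182), 60), (np.float64(0.184), 85), (np.float64(0.186), 891), (np.float64(0.188), 872)]
top z 0.1879 n 1838 fit [ 608.4 -138.8   28.6] fixR [ 608.4 -138.8] nh 50
top
hist [(np.float64(0.172), 61), (np.float64(0.174), 62), (np.float64(0.176), 63), (np.float64(0.184), 42), (np.float64(0.186), 63)]
top z 0.187 n 158 fit [ 607.5 -134.9   28.5] fixR [ 607.5 -134.9] nh 25
hist [(np.float64(0.174), 56), (np.float64(0.176), 87), (np.float64(0.178), 42), (np.float64(0.186), 50), (np.float64(0.188), 60)]
top z 0.1887 n 158 fit [644.8 136.9  28.6] fixR [644.8 136.9] nh 24
hist [(np.float64(0.162), 47), (np.float64(0.164), 73), (np.float64(0.166), 58), (np.float64(0.176), 69), (np.float64(0.178), 52)]
top z 0.1774 n 166 fit [480.8 420.4  28.7] fixR [480.8 420.4] nh 23
side
hist []
top z 0.188 n 90 fit [ 606.5 -135.9   28.7] fixR [ 606.5 -135.9] nh 22
hist [(np.float64(0.178), 43)]
top z 0.1897 n 110 fit [643.4 137.8  28.5] fixR [643.4 137.9] nh 18
hist [(np.float64(0.134), 42), (np.float64(0.162), 42), (np.float64(0.164), 78), (np.float64(0.166), 52), (np.float64(0.174), 49), (np.float64(0.176), 61), (np.float64(0.178), 47)]
top z 0.1771 n 169 fit [479.1 419.8  28.9] fixR [479.1 419.8] nh 19
```

```bash
python3 -c "
from h import *
rel(.6075,-.137,.21,14.4)"
```

```text
pos [ 0.5944 -0.1465  0.2907] yaw 14.27 q [-19.  13.  63.  -0. 104.  57.] rel [np.float64(0.015), np.float64(-0.0061), np.float64(0.0807)] turn [ 0.04 -0.04 -0.13] t 2.67
```

{"name": "jog_arm", "arguments": {
  "targets": [
    [[0.015,-0.006,0.0,0,0,0],[0.015,-0.006,0.02,0,0,0],[0.015,-0.006,0.05,0,0,0],[0.015,-0.006,0.081,0,0,0],[0.015,-0.006,0.081,0,0,0]]
  ]
}}

```text
time: 3.08
eef_pos: [0.604, -0.1353, 0.2007]
ee_rot: [0.992, 0.125, -0.007, -0.003]
force: [-0.9, 1.1, -2.3]
gripper_width: 0.572
```

```bash
python3 -c "
from h import *
snap('wrist','wB2.png')
rel(.6075,-.137,.11,14.4)"
```

```text
pos [ 0.6054 -0.1357  0.2044] yaw 14.33 q [-18.  15.  70.  -0.  95.  58.] rel [np.float64(0.0025), np.float64(0.0022), np.float64(0.0944)] turn [-0.3   0.48 -0.08] t 3.13
```

View pics/wB2.png

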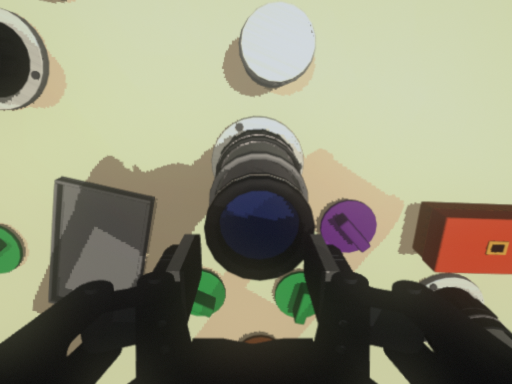

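{"name": "jog_arm", "arguments": {
  "targets": [
    [[0,0,0,0,0,0],[0,0,0,0,0,0],[0,0,0,0,0,0],[0,0,0,0,0,0],[0,0,0,0,0,0]]
  ]
}}

```text
time: 3.55
eef_pos: [0.6088, -0.1363, 0.211]
ee_rot: [0.992, 0.125, 0.001, 0.001]
force: [-0.1, -0.3, -0.6]
gripper_width: 0.57
```

```bash
python3 -c "
from h import *
circ(cloud(*snap('wrist')),.6075,-.137,.04,.2)
rel(.6075,-.137,.11,14.4)"
```

```text
hist [(np.float64(0.13), 72), (np.float64(0.132), 60), (np.float64(0.134), 71), (np.float64(0.136), 116), (np.float64(0.138), 668), (np.float64(0.14), 126), (np.float64(0.146), 46), (np.float64(0.15), 43), (np.float64(0.152), 41), (np.float64(0.158), 46), (np.float64(0.16), 41), (np.float64(0.174), 2651), (np.float64(0.176), 1288), (np.float64(0.178), 181), (np.float64(0.18), 236), (np.float64(0.182), 216), (np.float64(0.184), 241), (np.float64(0.186), 1744), (np.float64(0.188), 1623)]
top z 0.1879 n 3571 fit [ 608.3 -138.6   28.7] fixR [ 608.3 -138.6] nh 45
pos [ 0.6085 -0.1362  0.2105] yaw 14.37 q [-18.  15.  70.  -0.  95.  58.] rel [np.float64(-0.0014), np.float64(0.0004), np.float64(0.1005)] turn [ 0.08 -0.11 -0.03] t 3.6
```

{"name": "jog_arm", "arguments": {
  "targets": [
    [[0,0.001,0.008,0,0,0],[0,0.001,0.016,0,0,0],[0,0.001,0.024,0,0,0],[0,0.001,0.032,0,0,0],[0,0.001,0.04,0,0,0]]
  ]
}}

```text
time: 4.02
eef_pos: [0.6082, -0.137, 0.1684]
ee_rot: [0.992, 0.125, -0.0, 0.0]
force: [-0.7, -1.0, 3.6]
gripper_width: 0.568
```

{"name": "jog_arm", "arguments": {
  "targets": [
    [[0,0,0.008,0,0,0],[0,0,0.016,0,0,0],[0,0,0.024,0,0,0],[0,0,0.032,0,0,0],[0,0,0.04,0,0,0]]
  ]
}}

```text
time: 4.43
eef_pos: [0.6083, -0.137, 0.1295]
ee_rot: [0.992, 0.125, 0.0, 0.0]
force: [-1.8, 0.3, 6.6]
gripper_width: 0.567
```

{"name": "jog_arm", "arguments": {
  "targets": [
    [[0,0,0.005,0,0,0],[0,0,0.01,0,0,0],[0,0,0.014,0,0,0],[0,0,0.017,0,0,0],[0,0,0.02,0,0,0]]
  ]
}}

```text
time: 4.85
eef_pos: [0.6083, -0.1371, 0.1095]
ee_rot: [0.992, 0.125, 0.0, 0.0]
force: [-2.5, 0.4, 5.7]
gripper_width: 0.569
```

{"name": "jog_arm", "arguments": {
  "targets": [
    [[0,0,0.001,0,0,0],[0,0,0.002,0,0,0],[0,0,0.003,0,0,0],[0,0,0.004,0,0,0],[0,0,0.005,0,0,0]]
  ]
}}

```text
time: 5.27
eef_pos: [0.6082, -0.1371, 0.1047]
ee_rot: [0.992, 0.125, 0.0, 0.0]
force: [-1.8, 1.2, 6.7]
gripper_width: 0.571
```

{"name": "jog_arm", "arguments": {
  "targets": [
    [[0,0,0.001,0,0,0],[0,0,0.002,0,0,0],[0,0,0.003,0,0,0],[0,0,0.004,0,0,0],[0,0,0.005,0,0,0]]
  ]
}}

```text
time: 5.68
eef_pos: [0.6084, -0.1371, 0.103]
ee_rot: [0.992, 0.125, 0.001, 0.001]
force: [-7.6, 2.3, 19.1]
gripper_width: 0.569
```

{"name": "jog_arm", "arguments": {
  "targets": [
    [[0,0,0.001,0,0,0],[0,0,0.001,0,0,0],[0,0,-0.005,0,0,0],[0,0,-0.04,0,0,0],[0,0,-0.08,0,0,0]]
  ]
}}

```text
time: 6.1
eef_pos: [0.6057, -0.1361, 0.1744]
ee_rot: [0.992, 0.125, -0.005, -0.002]
force: [1.4, 0.3, -1.1]
gripper_width: 0.569
```

{"name": "jog_arm", "arguments": {
  "targets": [
    [[0,0,-0.03,0,0,0],[0,0,-0.05,0,0,0],[0,0,-0.05,0,0,0],[0,0,-0.05,0,0,0],[0,0,-0.05,0,0,0]]
  ]
}}

```text
time: 6.52
eef_pos: [0.6076, -0.1367, 0.2266]
ee_rot: [0.992, 0.125, -0.002, -0.001]
force: [1.1, -0.3, -0.8]
gripper_width: 0.568
```

```bash
python3 -c "
from h import *
circ(cloud(*snap('wrist','wB3.png')),.6075,-.137,.04,.2)
circ(cloud(*snap('side','sB3.png')),.6075,-.137,.04,.14)
rel(.644,.136,.29,14.4)"
```

```text
hist [(np.float64(0.09), 284), (np.float64(0.092), 1505), (np.float64(0.094), 638), (np.float64(0.096), 46), (np.float64(0.098), 79), (np.float64(0.1), 61), (np.float64(0.102), 92), (np.float64(0.104), 769), (np.float64(0.106), 720)]
top z 0.1059 n 1563 fit [ 608.4 -138.8   28.6] fixR [ 608.4 -138.8] nh 40
hist [(np.float64(0.092), 42)]
top z 0.1081 n 68 fit [ 605.9 -136.    29.3] fixR [ 606.2 -135.9] nh 15
pos [ 0.6073 -0.1367  0.2258] yaw 14.37 q [-18.  15.  68.  -0.  98.  58.] rel [np.float64(0.1029), np.float64(-0.2552), np.float64(-0.064)] turn [-0.16  0.26 -0.03] t 6.62
```

View pics/wB3.png

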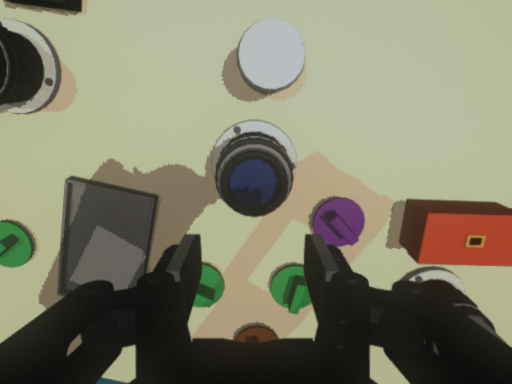

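Lens B is home: rim z 0.1059, and it did not move. Next is lens A.

{"name": "jog_arm", "arguments": {
  "targets": [
    [[0.0,-0.0,-0.03,0,0,0],[0.014,-0.034,-0.035,0,0,0],[0.028,-0.07,-0.035,0,0,0],[0.042,-0.105,-0.035,0,0,0],[0.056,-0.14,-0.035,0,0,0]]
  ]
}}

```text
time: 7.03
eef_pos: [0.6274, 0.0138, 0.2621]
ee_rot: [0.992, 0.125, -0.002, -0.0]
force: [0.2, -0.4, 0.1]
gripper_width: 0.569
```

{"name": "jog_arm", "arguments": {
  "targets": [
    [[0.014,-0.034,0,0,0,0],[0.028,-0.07,0,0,0,0],[0.04,-0.1,0,0,0,0],[0.047,-0.115,0,0,0,0],[0.047,-0.115,0,0,0,0]]
  ]
}}

```text
time: 7.45
eef_pos: [0.6443, 0.1394, 0.2614]
ee_rot: [0.992, 0.128, -0.002, -0.001]
force: [-0.1, -0.7, -1.1]
gripper_width: 0.568
```

{"name": "jog_arm", "arguments": {
  "targets": [
    [[0,0,0,0,0,0],[0,0,0,0,0,0],[0,0,0,0,0,0],[0,0,0,0,0,0],[0,0,0,0,0,0]]
  ]
}}

```text
time: 7.87
eef_pos: [0.6449, 0.1341, 0.2643]
ee_rot: [0.992, 0.124, 0.0, 0.0]
force: [0.3, 1.3, -0.2]
gripper_width: 0.565
```

```bash
python3 -c "
from h import *
circ(cloud(*snap('wrist','wA1.png')),.644,.136,.045,.21)
rel(.644,.136,.21,14.4)"
```

```text
hist [(np.float64(0.128), 137), (np.float64(0.13), 382), (np.float64(0.174), 167), (np.float64(0.176), 2208), (np.float64(0.178), 223), (np.float64(0.18), 98), (np.float64(0.182), 108), (np.float64(0.184), 112), (np.float64(0.186), 208), (np.float64(0.188), 1653), (np.float64(0.19), 331)]
top z 0.1892 n 2207 fit [645.6 135.   28.6] fixR [645.5 135. ] nh 46
pos [0.6449 0.1344 0.2644] yaw 14.27 q [  7.  19.  58.  -0. 103.  83.] rel [np.float64(-0.0005), np.float64(-0.0018), np.float64(0.0544)] turn [ 0.01 -0.02 -0.13] t 7.92
```

View pics/wA1.png

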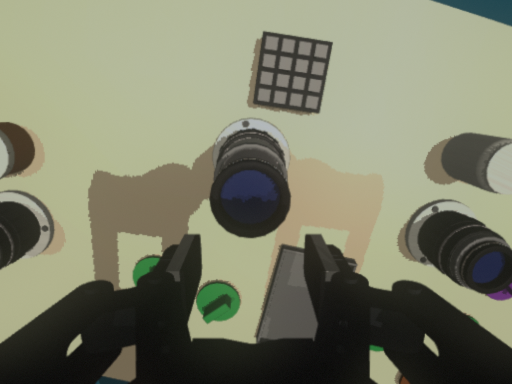

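{"name": "jog_arm", "arguments": {
  "targets": [
    [[0,-0.001,0.014,0,0,0],[0,-0.001,0.03,0,0,0],[0,-0.001,0.045,0,0,0],[0,-0.001,0.058,0,0,0],[0,-0.001,0.066,0,0,0]]
  ]
}}

```text
time: 8.33
eef_pos: [0.6439, 0.136, 0.1961]
ee_rot: [0.992, 0.125, -0.001, 0.0]
force: [0.1, 0.2, -1.3]
gripper_width: 0.566
```

{"name": "jog_arm", "arguments": {
  "targets": [
    [[0,0,0.008,0,0,0],[0,0,0.016,0,0,0],[0,0,0.024,0,0,0],[0,0,0.032,0,0,0],[0,0,0.04,0,0,0]]
  ]
}}

```text
time: 8.75
eef_pos: [0.6447, 0.1364, 0.1585]
ee_rot: [0.992, 0.125, 0.001, 0.0]
force: [-2.2, -1.0, 3.0]
gripper_width: 0.568
```

{"name": "jog_arm", "arguments": {
  "targets": [
    [[0,0,0.008,0,0,0],[0,0,0.016,0,0,0],[0,0,0.024,0,0,0],[0,0,0.032,0,0,0],[0,0,0.04,0,0,0]]
  ]
}}

```text
time: 9.17
eef_pos: [0.6447, 0.1364, 0.1185]
ee_rot: [0.992, 0.125, 0.0, 0.0]
force: [-3.4, -1.7, 6.5]
gripper_width: 0.568
```

{"name": "jog_arm", "arguments": {
  "targets": [
    [[0,0,0.003,0,0,0],[0,0,0.006,0,0,0],[0,0,0.009,0,0,0],[0,0,0.011,0,0,0],[0,0,0.012,0,0,0]]
  ]
}}

```text
time: 9.58
eef_pos: [0.6447, 0.1363, 0.1064]
ee_rot: [0.992, 0.125, 0.0, 0.0]
force: [-2.7, -1.6, 6.4]
gripper_width: 0.567
```

{"name": "jog_arm", "arguments": {
  "targets": [
    [[0,0,0.002,0,0,0],[0,0,0.004,0,0,0],[0,0,0.005,0,0,0],[0,0,0.006,0,0,0],[0,0,0.007,0,0,0]]
  ]
}}

```text
time: 10.0
eef_pos: [0.6449, 0.1364, 0.103]
ee_rot: [0.992, 0.125, 0.001, 0.0]
force: [-8.3, -1.3, 19.4]
gripper_width: 0.57
```

{"name": "jog_arm", "arguments": {
  "targets": [
    [[0,0,0.001,0,0,0],[0,0,0.001,0,0,0],[0,0,-0.005,0,0,0],[0,0,-0.04,0,0,0],[0,0,-0.08,0,0,0]]
  ]
}}

```text
time: 10.42
eef_pos: [0.6424, 0.1366, 0.1741]
ee_rot: [0.992, 0.125, -0.005, -0.0]
force: [1.0, 0.2, -0.3]
gripper_width: 0.572
```

{"name": "jog_arm", "arguments": {
  "targets": [
    [[0,0,-0.03,0,0,0],[0,0,-0.06,0,0,0],[0,0,-0.06,0,0,0],[0,0,-0.06,0,0,0],[0,0,-0.06,0,0,0]]
  ]
}}

```text
time: 10.83
eef_pos: [0.6444, 0.1367, 0.2373]
ee_rot: [0.992, 0.125, -0.001, -0.0]
force: [-0.0, -1.0, -0.9]
gripper_width: 0.574
```

```bash
python3 -c "
from h import *
circ(cloud(*snap('wrist','wA3.png')),.645,.1355,.04,.2)
rel(.48,.42,.25,34.4)"
```

```text
hist [(np.float64(0.09), 286), (np.float64(0.092), 1422), (np.float64(0.094), 583), (np.float64(0.096), 41), (np.float64(0.098), 76), (np.float64(0.1), 52), (np.float64(0.102), 82), (np.float64(0.104), 710), (np.float64(0.106), 662)]
top z 0.1059 n 1447 fit [645.7 135.1  28.6] fixR [645.7 135.1] nh 42
pos [0.644  0.1366 0.2362] yaw 14.38 q [  7.  19.  61.   0. 100.  83.] rel [np.float64(-0.0885), np.float64(-0.3152), np.float64(-0.0133)] turn [ -0.07   0.21 -20.02] t 10.88
```

Lens A is home (rim 0.1059). Next is lens C.

{"name": "jog_arm", "arguments": {
  "targets": [
    [[-0.01,-0.034,-0.015,0,0,-4],[-0.02,-0.07,-0.015,0,0,-8],[-0.03,-0.105,-0.015,0,0,-12],[-0.04,-0.14,-0.015,0,0,-16],[-0.05,-0.175,-0.015,0,0,-20]]
  ]
}}

```text
time: 11.3
eef_pos: [0.5511, 0.2946, 0.251]
ee_rot: [0.955, 0.297, -0.002, 0.0]
force: [-0.3, -0.7, -1.5]
gripper_width: 0.566
```

```bash
python3 -c "
from h import *
rel(.48,.42,.25,34.4)"
```

```text
pos [0.5511 0.2946 0.251 ] yaw 34.54 q [ 23.  15.  65.   0. 100.  78.] rel [np.float64(0.0125), np.float64(-0.1436), np.float64(0.0011)] turn [-0.06  0.25  0.14] t 11.3
```

{"name": "jog_arm", "arguments": {
  "targets": [
    [[0.003,-0.036,0,0,0,0],[0.006,-0.072,0,0,0,0],[0.009,-0.108,0,0,0,0],[0.012,-0.143,0,0,0,0],[0.012,-0.143,0,0,0,0]]
  ]
}}

```text
time: 11.72
eef_pos: [0.4771, 0.4236, 0.2506]
ee_rot: [0.954, 0.299, -0.003, -0.001]
force: [-0.2, 0.0, 0.1]
gripper_width: 0.567
```

{"name": "jog_arm", "arguments": {
  "targets": [
    [[0,0,0,0,0,0],[0,0,0,0,0,0],[0,0,0,0,0,0],[0,0,0,0,0,0],[0,0,0,0,0,0]]
  ]
}}

```text
time: 12.13
eef_pos: [0.4827, 0.4173, 0.2538]
ee_rot: [0.956, 0.294, -0.0, 0.0]
force: [0.5, 0.5, -0.3]
gripper_width: 0.568
```

```bash
python3 -c "
from h import *
circ(cloud(*snap('wrist','wC1.png')),.48,.42,.045,.21)
rel(.48,.42,.2,34.4)"
```

```text
hist [(np.float64(0.126), 43), (np.float64(0.13), 51), (np.float64(0.132), 183), (np.float64(0.134), 393), (np.float64(0.162), 52), (np.float64(0.164), 2076), (np.float64(0.166), 384), (np.float64(0.168), 96), (np.float64(0.17), 116), (np.float64(0.172), 120), (np.float64(0.174), 154), (np.float64(0.176), 1505), (np.float64(0.178), 508)]
top z 0.1775 n 2168 fit [480.  417.9  28.6] fixR [480.  417.9] nh 50
pos [0.4826 0.4175 0.254 ] yaw 34.26 q [ 36.  16.  63.  -0. 101.  92.] rel [np.float64(-0.0007), np.float64(-0.0035), np.float64(0.054)] turn [ 0.01  0.01 -0.14] t 12.18
```

View pics/wC1.png

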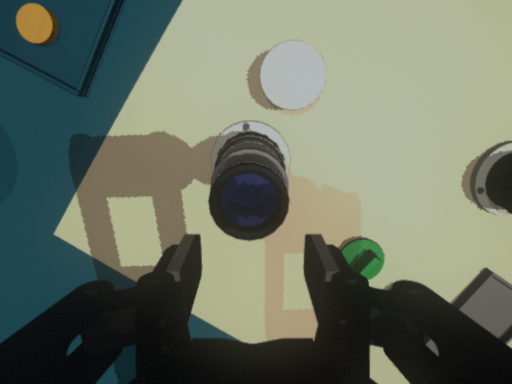

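{"name": "jog_arm", "arguments": {
  "targets": [
    [[-0.001,-0.003,0.014,0,0,0],[-0.001,-0.003,0.03,0,0,0],[-0.001,-0.003,0.045,0,0,0],[-0.001,-0.003,0.058,0,0,0],[-0.001,-0.003,0.066,0,0,0]]
  ]
}}

```text
time: 12.6
eef_pos: [0.4792, 0.4195, 0.1861]
ee_rot: [0.955, 0.295, -0.001, 0.0]
force: [-0.1, 0.5, -0.8]
gripper_width: 0.568
```

{"name": "jog_arm", "arguments": {
  "targets": [
    [[0,0,0.008,0,0,0],[0,0,0.016,0,0,0],[0,0,0.024,0,0,0],[0,0,0.032,0,0,0],[0,0,0.04,0,0,0]]
  ]
}}

```text
time: 13.02
eef_pos: [0.4797, 0.4203, 0.1484]
ee_rot: [0.955, 0.295, 0.001, 0.0]
force: [-1.1, -2.8, 3.2]
gripper_width: 0.564
```

{"name": "jog_arm", "arguments": {
  "targets": [
    [[0,0,0.008,0,0,0],[0,0,0.016,0,0,0],[0,0,0.024,0,0,0],[0,0,0.032,0,0,0],[0,0,0.038,0,0,0]]
  ]
}}

```text
time: 13.43
eef_pos: [0.4797, 0.4203, 0.1104]
ee_rot: [0.955, 0.295, 0.001, 0.0]
force: [-1.1, -2.6, 5.6]
gripper_width: 0.569
```

{"name": "jog_arm", "arguments": {
  "targets": [
    [[0,0,0.003,0,0,0],[0,0,0.006,0,0,0],[0,0,0.008,0,0,0],[0,0,0.01,0,0,0],[0,0,0.011,0,0,0]]
  ]
}}

```text
time: 13.85
eef_pos: [0.4798, 0.4204, 0.103]
ee_rot: [0.955, 0.295, 0.001, -0.0]
force: [-5.2, -5.5, 19.2]
gripper_width: 0.571
```

{"name": "jog_arm", "arguments": {
  "targets": [
    [[0,0,0.001,0,0,0],[0,0,0.001,0,0,0],[0,0,-0.005,0,0,0],[0,0,-0.04,0,0,0],[0,0,-0.08,0,0,0]]
  ]
}}

```text
time: 14.27
eef_pos: [0.4774, 0.4193, 0.1746]
ee_rot: [0.955, 0.296, -0.004, 0.001]
force: [1.3, 0.7, -1.2]
gripper_width: 0.572
```

{"name": "jog_arm", "arguments": {
  "targets": [
    [[0,0,-0.02,0,0,0],[0,0,-0.04,0,0,0],[0,0,-0.04,0,0,0],[0,0,-0.04,0,0,0],[0,0,-0.04,0,0,0]]
  ],
  "jaw": 0
}}

```text
time: 14.68
eef_pos: [0.4788, 0.4201, 0.2165]
ee_rot: [0.955, 0.296, -0.002, 0.001]
force: [-0.2, 0.0, -0.3]
gripper_width: 1.0
```

```bash
python3 -c "
from h import *
circ(cloud(*snap('wrist','wC3.png')),.48,.419,.04,.2)
W=cloud(*snap('top','top1.png'));np.save('top1.npy',W)
for x,y in((.607,-.137),(.645,.1355),(.48,.419)): circ(W,x,y,.045,.15)
print([(np.round(q['point'],3).tolist(),round(q['confidence'],2)) for q in robot.landmark_of('top','cap_1')])
rel(.453,.225,.15,30)"
```

```text
hist [(np.float64(0.09), 324), (np.float64(0.092), 1629), (np.float64(0.094), 637), (np.float64(0.096), 61), (np.float64(0.098), 92), (np.float64(0.1), 69), (np.float64(0.102), 91), (np.float64(0.104), 845), (np.float64(0.106), 739)]
top z 0.1059 n 1671 fit [480.1 417.8  28.6] fixR [480.  417.8] nh 44
hist [(np.float64(0.09), 72), (np.float64(0.092), 77), (np.float64(0.094), 52), (np.float64(0.104), 49), (np.float64(0.106), 42)]
top z 0.1055 n 132 fit [ 607.5 -134.5   28.4] fixR [ 607.5 -134.6] nh 20
hist [(np.float64(0.09), 65), (np.float64(0.092), 82), (np.float64(0.094), 47), (np.float64(0.106), 55)]
top z 0.1064 n 126 fit [644.7 136.3  28.1] fixR [644.8 136.2] nh 23
hist [(np.float64(0.09), 56), (np.float64(0.092), 89), (np.float64(0.094), 62), (np.float64(0.104), 46), (np.float64(0.106), 51)]
top z 0.1065 n 127 fit [481.  419.7  28.9] fixR [480.9 419.6] nh 23
[([0.344, -0.089, 0.002], 0.93), ([0.453, 0.227, 0.001], 0.89), ([0.438, 0.129, -0.001], 0.89), ([0.566, -0.255, -0.001], 0.86), ([0.465, -0.228, 0.002], 0.65), ([0.366, -0.208, -0.002], 0.64), ([0.441, -0.108, 0.001], 0.52)]
pos [0.4786 0.4199 0.216 ] yaw 34.37 q [36. 17. 67. -0. 97. 92.] rel [np.float64(-0.1308), np.float64(0.1464), np.float64(0.0667)] turn [0.02 0.27 4.37] t 14.83
```

View pics/top1.png

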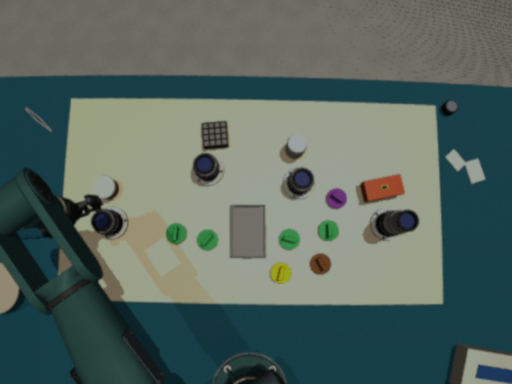

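All three lenses are home at z 0.106. Next I take the cap at (0.453,0.225), with its bar at about 175°.

{"name": "jog_arm", "arguments": {
  "targets": [
    [[-0.026,0.029,0,0,0,7],[-0.052,0.058,0.02,0,0,14],[-0.078,0.087,0.035,0,0,21],[-0.104,0.116,0.05,0,0,28],[-0.131,0.146,0.066,0,0,35]]
  ],
  "jaw": 110
}}

```text
time: 15.25
eef_pos: [0.4529, 0.2278, 0.1523]
ee_rot: [1.0, -0.008, -0.001, 0.0]
force: [0.6, 0.7, -0.1]
gripper_width: 0.573
```

{"name": "jog_arm", "arguments": {
  "targets": [
    [[0,0,0,0,0,4],[0,0,0,0,0,4],[0,0,0,0,0,4],[0,0,0,0,0,4],[0,0,0,0,0,4]]
  ]
}}

```text
time: 15.67
eef_pos: [0.4549, 0.2308, 0.1554]
ee_rot: [0.999, -0.039, 0.001, -0.0]
force: [-0.7, -0.5, 0.7]
gripper_width: 0.568
```

```bash
cat >> h.py <<'E'
def cap(W,im,x,y,z0=0.,r=.05):
    """green cap: disc circle fit and bar box; z0 = height of underside"""
    from scipy.optimize import least_squares
    hsv=cv2.cvtColor(im,cv2.COLOR_RGB2HSV)
    g=(hsv[...,0]>50)&(hsv[...,0]<85)&(hsv[...,1]>110)
    P=W[g&(np.hypot(W[...,0]-x,W[...,1]-y)<r)]
    D=P[abs(P[:,2]-z0-.013)<.004]; B=P[(P[:,2]>z0+.034)&(P[:,2]<z0+.043)]
    h=cv2.convexHull(D[:,:2].astype(np.float32)*1000)[:,0]
    f=least_squares(lambda k:np.hypot(h[:,0]-k[0],h[:,1]-k[1])-k[2],[x*1000,y*1000,31],loss='soft_l1',f_scale=.5).x
    print('disc',f.round(1),'z',np.median(D[:,2]).round(4),'n',len(D))
    if len(B)>10:
        (c,sz,a)=cv2.minAreaRect(B[:,:2].astype(np.float32)*1000); 
        if sz[0]<sz[1]: a+=90; sz=sz[::-1]
        print('bar',np.round(c,1),np.round(sz,1),'ang',round(a,1),'z',np.median(B[:,2]).round(4),'n',len(B))
    A=np.c_[D[:,:2],np.ones(len(D))]; k=np.linalg.lstsq(A,D[:,2],rcond=None)[0]; print('disc tilt deg',np.degrees(np.arctan(np.hypot(*k[:2]))).round(1))
E
python3 -c "
from h import *
a=snap('wrist','wk1.png'); cap(cloud(*a),a[0],.453,.225)
rel(.453,.225,.15,-5)"
```

```text
disc [452.5 223.   29.7] z 0.0132 n 2460
bar [452.6 222.7] [39.1 11.8] ang 176.4 z 0.038 n 638
disc tilt deg 0.0
pos [0.4548 0.2308 0.1553] yaw -4.49 q [ 21.   1.  91.   0.  88. 115.] rel [np.float64(-0.0013), np.float64(0.0059), np.float64(0.0053)] turn [-0.04 -0.09  0.51] t 15.72
```

View pics/wk1.png

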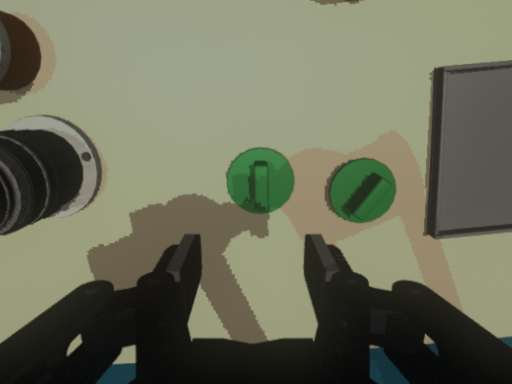

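```bash
python3 -c "
from h import *
rel(.453,.2235,.017,-3.6)"
```

```text
pos [0.4548 0.2308 0.1553] yaw -4.49 q [ 21.   1.  91.   0.  88. 115.] rel [np.float64(-0.0014), np.float64(0.0075), np.float64(0.1383)] turn [-0.04 -0.09 -0.89] t 15.72
```

{"name": "jog_arm", "arguments": {
  "targets": [
    [[-0.001,0.007,0.02,0,0,-1],[-0.001,0.007,0.04,0,0,-1],[-0.001,0.007,0.065,0,0,-1],[-0.001,0.007,0.08,0,0,-1],[-0.001,0.007,0.085,0,0,-1]]
  ]
}}

```text
time: 16.13
eef_pos: [0.4509, 0.2229, 0.0667]
ee_rot: [1.0, -0.031, -0.002, 0.001]
force: [-1.1, -0.8, -1.2]
gripper_width: 0.568
```

{"name": "jog_arm", "arguments": {
  "targets": [
    [[0,0,0.01,0,0,0],[0,0,0.025,0,0,0],[0,0,0.04,0,0,0],[0,0,0.05,0,0,0],[0,0,0.053,0,0,0]]
  ]
}}

```text
time: 16.55
eef_pos: [0.452, 0.2227, 0.0154]
ee_rot: [1.0, -0.031, -0.001, 0.0]
force: [0.4, -0.8, 0.7]
gripper_width: 0.567
```

{"name": "jog_arm", "arguments": {
  "targets": [
    [[0,0,0,0,0,0],[0,0,0,0,0,0],[0,0,0,0,0,0],[0,0,0,0,0,0],[0,0,0,0,0,0]]
  ],
  "jaw": 255
}}

```text
time: 16.97
eef_pos: [0.4536, 0.2231, 0.0179]
ee_rot: [0.999, -0.032, 0.001, -0.001]
force: [-0.4, 0.7, 2.1]
gripper_width: 0.127
```

{"name": "jog_arm", "arguments": {
  "targets": [
    [[0,0,0,0,0,0],[0,0,0,0,0,0],[0,0,0,0,0,0],[0,0,0,0,0,0],[0,0,0,0,0,0]]
  ]
}}

```text
time: 17.38
eef_pos: [0.4536, 0.2231, 0.0179]
ee_rot: [0.999, -0.032, 0.001, -0.001]
force: [-0.1, 0.1, 4.8]
gripper_width: 0.123
```

{"name": "jog_arm", "arguments": {
  "targets": [
    [[0,0,-0.01,0,0,0],[0,0,-0.03,0,0,0],[0,0,-0.06,0,0,0],[0,0,-0.1,0,0,0],[0,0,-0.14,0,0,0]]
  ]
}}

```text
time: 17.8
eef_pos: [0.4509, 0.222, 0.1566]
ee_rot: [0.999, -0.032, -0.002, 0.001]
force: [1.5, 0.4, -1.9]
gripper_width: 0.123
```

{"name": "jog_arm", "arguments": {
  "targets": [
    [[0,0,-0.02,0,0,0],[0,0,-0.03,0,0,0],[0,0,-0.03,0,0,0],[0,0,-0.03,0,0,0],[0,0,-0.03,0,0,0]]
  ]
}}

```text
time: 18.22
eef_pos: [0.4511, 0.2222, 0.1837]
ee_rot: [0.999, -0.032, -0.002, 0.001]
force: [0.1, 0.2, -1.8]
gripper_width: 0.121
```

```bash
cat >> h.py <<'E'
def held(fn):
    """held cap's disc centre in tool frame (green points below fingers)"""
    from scipy.optimize import least_squares
    s=robot.observe();a=snap('wrist',fn); im=a[0]; W=cloud(*a)
    M=R.from_quat(s['ee_rot']); T=M.inv().apply((W-s['eef_pos']).reshape(-1,3)).reshape(W.shape)
    hsv=cv2.cvtColor(im,cv2.COLOR_RGB2HSV); g=(hsv[...,0]>50)&(hsv[...,0]<85)&(hsv[...,1]>110)
    P=T[g&(np.hypot(T[...,0],T[...,1])<.05)&(abs(T[...,2])<.04)]
    if len(P)<50: print('no cap?',len(P)); return
    hh,e=np.histogram(P[:,2],np.arange(-.04,.04,.002)); print([(round(e[i],3),int(hh[i])) for i in range(len(hh)) if hh[i]>30])
    z=e[hh.argmax()]+.001; D=P[abs(P[:,2]-z)<.003]
    A=np.c_[D[:,:2],np.ones(len(D))]; k=np.linalg.lstsq(A,D[:,2],rcond=None)[0]
    h=cv2.convexHull(D[:,:2].astype(np.float32)*1000)[:,0]; hx=h[h[:,0]>0]
    f=least_squares(lambda k:np.hypot(hx[:,0]-k[0],hx[:,1]-k[1])-30,[0,0],loss='soft_l1',f_scale=.5)
    print('held disc centre tool mm',f.x.round(1),'cost',round(f.cost,2),'z',np.median(D[:,2]).round(4),'tilt',np.degrees(np.arctan(k[:2])).round(1),'w',s['gripper_width'])
E
python3 -c "
from h import *
held('wh1.png')
rel(.4802,.418,.2,14.4)"
```

```text
[(np.float64(-0.022), 1519), (np.float64(-0.02), 667), (np.float64(-0.018), 56), (np.float64(-0.016), 52), (np.float64(-0.014), 46), (np.float64(-0.012), 55), (np.float64(-0.01), 44), (np.float64(-0.008), 54), (np.float64(-0.006), 43), (np.float64(-0.004), 33), (np.float64(-0.002), 37), (np.float64(0.0), 34), (np.float64(0.002), 631), (np.float64(0.004), 3991), (np.float64(0.006), 69)]
held disc centre tool mm [-0.6  1. ] cost 0.12 z 0.0046 tilt [0.2 0. ] w 0.12073537965793064
pos [0.4511 0.2221 0.1835] yaw -3.63 q [ 20.   0.  89.  -0.  91. 113.] rel [np.float64(0.0165), np.float64(-0.1973), np.float64(-0.0171)] turn [  0.09   0.32 -18.03] t 18.27
```

View pics/wh1.png

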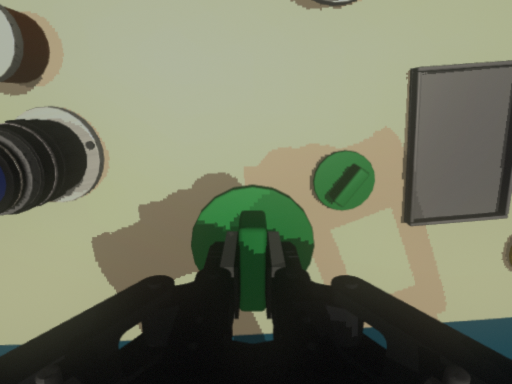

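{"name": "jog_arm", "arguments": {
  "targets": [
    [[0.003,-0.036,-0.01,0,0,-6],[0.006,-0.074,-0.015,0,0,-12],[0.01,-0.112,-0.017,0,0,-18],[0.014,-0.15,-0.017,0,0,-18],[0.0165,-0.185,-0.017,0,0,-18]]
  ]
}}

```text
time: 18.68
eef_pos: [0.4802, 0.4078, 0.2009]
ee_rot: [0.992, 0.125, -0.002, 0.001]
force: [-0.0, -0.8, -1.5]
gripper_width: 0.126
```

{"name": "jog_arm", "arguments": {
  "targets": [
    [[0.004,-0.01,0,0,0,0],[0.004,-0.01,0,0,0,0],[0.004,-0.01,0,0,0,0],[0.004,-0.01,0,0,0,0],[0.004,-0.01,0,0,0,0]]
  ]
}}

```text
time: 19.1
eef_pos: [0.4822, 0.4153, 0.2033]
ee_rot: [0.992, 0.124, -0.0, 0.001]
force: [0.4, -0.6, -0.5]
gripper_width: 0.124
```

```bash
python3 -c "
from h import *
held('wh2.png')
rel(.4797,.419,.2,14.4)"
```

```text
[(np.float64(-0.022), 1424), (np.float64(-0.02), 742), (np.float64(-0.018), 58), (np.float64(-0.016), 43), (np.float64(-0.014), 58), (np.float64(-0.012), 43), (np.float64(-0.01), 44), (np.float64(-0.008), 52), (np.float64(-0.006), 39), (np.float64(-0.004), 36), (np.float64(-0.002), 38), (np.float64(0.0), 36), (np.float64(0.002), 596), (np.float64(0.004), 4014), (np.float64(0.006), 120)]
held disc centre tool mm [-0.5  0.8] cost 0.3 z 0.0047 tilt [0.4 0.1] w 0.12400289707910538
pos [0.4823 0.4154 0.2037] yaw 14.27 q [ 36.  16.  68.  -0.  95. 111.] rel [np.float64(-0.0016), np.float64(-0.0041), np.float64(0.0037)] turn [ 0.03  0.01 -0.13] t 19.15
```

View pics/wh2.png

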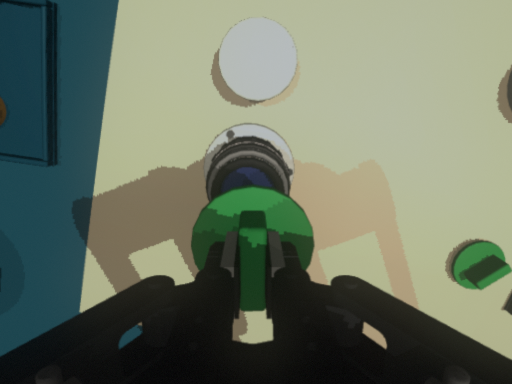

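{"name": "jog_arm", "arguments": {
  "targets": [
    [[-0.001,-0.004,0.015,0,0,0],[-0.001,-0.004,0.035,0,0,0],[-0.001,-0.004,0.05,0,0,0],[-0.001,-0.004,0.06,0,0,0],[-0.001,-0.004,0.068,0,0,0]]
  ]
}}

```text
time: 19.57
eef_pos: [0.48, 0.4194, 0.1346]
ee_rot: [0.992, 0.124, -0.001, 0.0]
force: [-0.2, -0.1, -1.0]
gripper_width: 0.125
```

{"name": "jog_arm", "arguments": {
  "targets": [
    [[0,0,0,0,0,0],[0,0,0,0,0,0],[0,0,0,0,0,0],[0,0,0,0,0,0],[0,0,0,0,0,0]]
  ]
}}

```text
time: 19.98
eef_pos: [0.4807, 0.421, 0.1368]
ee_rot: [0.992, 0.125, 0.001, -0.0]
force: [0.0, 0.5, -1.2]
gripper_width: 0.123
```

```bash
python3 -c "
from h import *
rel(.4797,.419,.117,14.4)
circ(cloud(*snap('side')),.48,.419,.04,.115)"
```

```text
pos [0.4807 0.421  0.1368] yaw 14.37 q [ 36.  18.  74.  -0.  88. 112.] rel [np.float64(-0.0015), np.float64(0.0017), np.float64(0.0198)] turn [-0.04 -0.12 -0.03] t 19.98
hist []
top z 0.1055 n 51 fit [478.3 421.5  28. ] fixR [478.4 420.5] nh 10
```

{"name": "jog_arm", "arguments": {
  "targets": [
    [[-0.001,0.0015,0.002,0,0,0],[-0.001,0.0015,0.006,0,0,0],[-0.001,0.0015,0.01,0,0,0],[-0.001,0.0015,0.013,0,0,0],[-0.001,0.0015,0.015,0,0,0]]
  ]
}}

```text
time: 20.45
eef_pos: [0.4792, 0.4186, 0.1195]
ee_rot: [0.992, 0.125, -0.001, 0.0]
force: [-0.2, -0.3, -1.4]
gripper_width: 0.124
```

{"name": "jog_arm", "arguments": {
  "targets": [
    [[0,0,0.001,0,0,0],[0,0,0.002,0,0,0],[0,0,0.003,0,0,0],[0,0,0.0045,0,0,0],[0,0,0.0045,0,0,0]]
  ]
}}

```text
time: 20.87
eef_pos: [0.4797, 0.419, 0.1169]
ee_rot: [0.992, 0.125, 0.0, -0.0]
force: [-0.7, -0.3, 1.6]
gripper_width: 0.127
```

Contact came at the seated height (0.1169) with little force. Now I release and lift.

{"name": "jog_arm", "arguments": {
  "targets": [
    [[0,0,0,0,0,0],[0,0,0,0,0,0],[0,0,0,0,0,0],[0,0,0,0,0,0],[0,0,0,0,0,0]]
  ],
  "jaw": 110
}}

```text
time: 21.28
eef_pos: [0.4796, 0.4188, 0.1159]
ee_rot: [0.992, 0.125, -0.0, 0.0]
force: [-0.2, 0.5, 0.2]
gripper_width: 0.576
```

{"name": "jog_arm", "arguments": {
  "targets": [
    [[0,0,-0.01,0,0,0],[0,0,-0.03,0,0,0],[0,0,-0.06,0,0,0],[0,0,-0.1,0,0,0],[0,0,-0.12,0,0,0]]
  ]
}}

```text
time: 21.7
eef_pos: [0.4805, 0.4196, 0.2421]
ee_rot: [0.992, 0.125, 0.003, -0.002]
force: [-0.4, 0.7, 1.8]
gripper_width: 0.569
```

```bash
python3 -c "
from h import *
a=snap('wrist','wp1.png'); cap(cloud(*a),a[0],.48,.419,.099)
rel(.438,.130,.16,-40)"
```

```text
disc [478.8 417.9  30. ] z 0.1121 n 2442
bar [480.4 418.3] [35.9 11.2] ang 14.8 z 0.137 n 472
disc tilt deg 0.1
pos [0.4818 0.4205 0.2466] yaw 14.37 q [ 36.  16.  64.  -0.  99. 112.] rel [np.float64(-0.1157), np.float64(0.271), np.float64(0.0835)] turn [-0.67 -0.59 54.37] t 21.75
```

View pics/wp1.png

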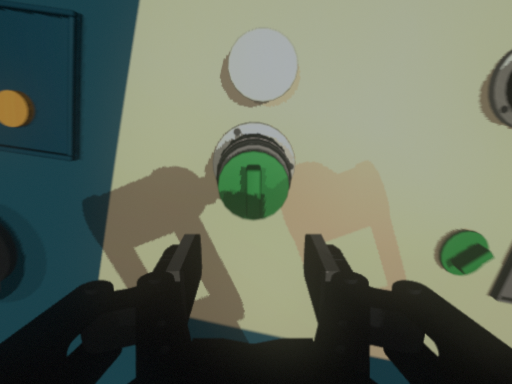

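Cap is seated on C (disc z 0.112, level). Next is the cap at (0.437,0.131). I use yaw 140°, because -40° is beyond the wrist range.

{"name": "jog_arm", "arguments": {
  "targets": [
    [[-0.015,0.036,0,0,0,-7],[-0.03,0.072,0,0,0,-14],[-0.046,0.108,0.01,0,0,-21],[-0.062,0.144,0.02,0,0,-28],[-0.077,0.18,0.03,0,0,-35]]
  ]
}}

```text
time: 22.17
eef_pos: [0.4492, 0.2248, 0.2067]
ee_rot: [0.908, 0.419, 0.001, 0.0]
force: [0.0, 0.0, 0.5]
gripper_width: 0.566
```

{"name": "jog_arm", "arguments": {
  "targets": [
    [[0,0,0,0,0,-7],[0,0,0,0,0,-14],[0,0,0,0,0,-21],[0,0,0,0,0,-28],[0,0,0,0,0,-35]]
  ]
}}

```text
time: 22.58
eef_pos: [0.4499, 0.2261, 0.207]
ee_rot: [0.74, 0.672, 0.0, 0.0]
force: [0.2, 0.8, 0.4]
gripper_width: 0.566
```

{"name": "jog_arm", "arguments": {
  "targets": [
    [[0,0,0,0,0,-7],[0,0,0,0,0,-14],[0,0,0,0,0,-21],[0,0,0,0,0,-28],[0,0,0,0,0,-35]]
  ]
}}

```text
time: 23.0
eef_pos: [0.4499, 0.2264, 0.2069]
ee_rot: [0.503, 0.864, 0.0, 0.0]
force: [0.5, 0.6, -0.1]
gripper_width: 0.571
```

```bash
python3 -c "
from h import *
rel(.437,.131,.155,140)"
```

```text
pos [0.4499 0.2264 0.2069] yaw 119.54 q [20. -1. 87. -0. 93. -9.] rel [np.float64(-0.0766), np.float64(-0.0582), np.float64(0.0519)] turn [ 3.000e-02  2.000e-02 -2.046e+01] t 23.0
```

{"name": "jog_arm", "arguments": {
  "targets": [
    [[-0.026,-0.02,0.015,0,0,-7],[-0.05,-0.04,0.03,0,0,-14],[-0.077,-0.058,0.045,0,0,-20.5],[-0.077,-0.058,0.052,0,0,-20.5],[-0.077,-0.058,0.052,0,0,-20.5]]
  ]
}}

```text
time: 23.42
eef_pos: [0.4355, 0.1296, 0.1527]
ee_rot: [0.346, 0.938, -0.001, -0.001]
force: [-0.1, 0.2, -0.1]
gripper_width: 0.572
```

{"name": "jog_arm", "arguments": {
  "targets": [
    [[0,0,0,0,0,0],[0,0,0,0,0,0],[0,0,0,0,0,0],[0,0,0,0,0,0],[0,0,0,0,0,0]]
  ]
}}

```text
time: 23.83
eef_pos: [0.4371, 0.1316, 0.155]
ee_rot: [0.344, 0.939, 0.0, 0.0]
force: [0.0, -0.2, 0.6]
gripper_width: 0.571
```

```bash
python3 -c "
from h import *
a=snap('wrist','wk2.png'); cap(cloud(*a),a[0],.437,.131)
rel(.437,.131,.017,140)"
```

```text
disc [435.  130.4  29.7] z 0.0132 n 2619
bar [435.1 130.5] [38.9 12. ] ang 141.3 z 0.038 n 650
disc tilt deg 0.1
pos [0.437  0.1314 0.1548] yaw 139.75 q [ 10.  -5.  98.  -0.  88. -40.] rel [np.float64(-0.0002), np.float64(-0.0004), np.float64(0.1378)] turn [ 0.03  0.03 -0.25] t 23.88
```

View pics/wk2.png

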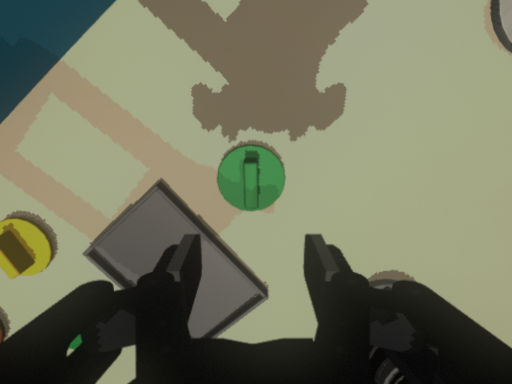

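{"name": "jog_arm", "arguments": {
  "targets": [
    [[0.001,-0.0025,0.02,0,0,-1.5],[0.001,-0.0025,0.04,0,0,-1.5],[0.001,-0.0025,0.065,0,0,-1.5],[0.001,-0.0025,0.08,0,0,-1.5],[0.001,-0.0025,0.085,0,0,-1.5]]
  ]
}}

```text
time: 24.3
eef_pos: [0.4323, 0.1295, 0.0664]
ee_rot: [0.332, 0.943, -0.001, -0.002]
force: [0.2, -0.3, 0.3]
gripper_width: 0.569
```

{"name": "jog_arm", "arguments": {
  "targets": [
    [[0,0,0.01,0,0,0],[0,0,0.025,0,0,0],[0,0,0.04,0,0,0],[0,0,0.05,0,0,0],[0,0,0.0525,0,0,0]]
  ]
}}

```text
time: 24.72
eef_pos: [0.4336, 0.1295, 0.0156]
ee_rot: [0.332, 0.943, -0.001, -0.001]
force: [0.2, -1.0, 0.4]
gripper_width: 0.568
```

{"name": "jog_arm", "arguments": {
  "targets": [
    [[0,0,0,0,0,0],[0,0,0,0,0,0],[0,0,0,0,0,0],[0,0,0,0,0,0],[0,0,0,0,0,0]]
  ],
  "jaw": 255
}}

```text
time: 25.13
eef_pos: [0.4356, 0.1298, 0.0182]
ee_rot: [0.332, 0.943, 0.001, 0.001]
force: [0.3, -0.1, 2.4]
gripper_width: 0.125
```

{"name": "jog_arm", "arguments": {
  "targets": [
    [[0,0,0,0,0,0],[0,0,0,0,0,0],[0,0,0,0,0,0],[0,0,-0.01,0,0,0],[0,0,-0.03,0,0,0]]
  ]
}}

```text
time: 25.55
eef_pos: [0.4316, 0.1291, 0.0447]
ee_rot: [0.332, 0.943, -0.002, -0.003]
force: [0.3, -0.1, -0.7]
gripper_width: 0.122
```

{"name": "jog_arm", "arguments": {
  "targets": [
    [[0,0,-0.03,0,0,0],[0,0,-0.07,0,0,0],[0,0,-0.11,0,0,0],[0,0,-0.14,0,0,0],[0,0,-0.15,0,0,0]]
  ]
}}

```text
time: 25.97
eef_pos: [0.4365, 0.13, 0.203]
ee_rot: [0.332, 0.943, 0.002, 0.004]
force: [0.4, 0.8, -0.4]
gripper_width: 0.124
```

```bash
python3 -c "
from h import *
held('wh3.png')
rel(.645,.1355,.2,141)"
```

```text
[(np.float64(-0.022), 1074), (np.float64(-0.02), 1126), (np.float64(-0.018), 63), (np.float64(-0.016), 47), (np.float64(-0.014), 51), (np.float64(-0.012), 41), (np.float64(-0.01), 32), (np.float64(0.002), 289), (np.float64(0.004), 3717), (np.float64(0.006), 131)]
held disc centre tool mm [-0.2 -1.1] cost 0.34 z 0.0049 tilt [-0.2  0. ] w 0.12416421673861504
pos [0.4366 0.13   0.2026] yaw 141.19 q [  9.  -7.  94.  -0.  93. -42.] rel [np.float64(-0.1589), np.float64(0.1349), np.float64(0.0047)] turn [0.41 0.38 0.19] t 26.02
```

{"name": "jog_arm", "arguments": {
  "targets": [
    [[-0.031,0.026,0,0,0,0],[-0.062,0.052,0,0,0,0],[-0.093,0.078,0,0,0,0],[-0.124,0.104,0,0,0,0],[-0.155,0.13,0,0,0,0]]
  ]
}}

```text
time: 26.43
eef_pos: [0.637, 0.1336, 0.1936]
ee_rot: [0.332, 0.943, -0.001, -0.002]
force: [-0.3, -0.2, 0.5]
gripper_width: 0.125
```

{"name": "jog_arm", "arguments": {
  "targets": [
    [[-0.003,0.004,0.0,0,0,0],[-0.003,0.004,0.0,0,0,0],[-0.003,0.004,0.0,0,0,0],[-0.003,0.004,0.0,0,0,0],[-0.003,0.004,0.0,0,0,0]]
  ]
}}

```text
time: 26.85
eef_pos: [0.6402, 0.1352, 0.1976]
ee_rot: [0.332, 0.943, 0.0, 0.0]
force: [-0.2, 0.0, -0.8]
gripper_width: 0.127
```

```bash
python3 -c "
from h import *
held('wh4.png')
rel(.645,.1355,.136,141)"
```

```text
[(np.float64(-0.022), 1006), (np.float64(-0.02), 1198), (np.float64(-0.018), 57), (np.float64(-0.016), 55), (np.float64(-0.014), 45), (np.float64(-0.012), 45), (np.float64(-0.01), 51), (np.float64(-0.008), 47), (np.float64(-0.006), 45), (np.float64(-0.004), 32), (np.float64(-0.002), 36), (np.float64(0.0), 36), (np.float64(0.002), 230), (np.float64(0.004), 3846), (np.float64(0.006), 212)]
held disc centre tool mm [ 0.8 -0.7] cost 1.42 z 0.005 tilt [-0.  0.] w 0.12712029414014162
pos [0.6403 0.1352 0.1981] yaw 141.22 q [  7.  19.  66.  -0.  95. -44.] rel [np.float64(-0.0034), np.float64(0.0031), np.float64(0.0621)] turn [0.05 0.06 0.22] t 26.9
```

View pics/wh4.png

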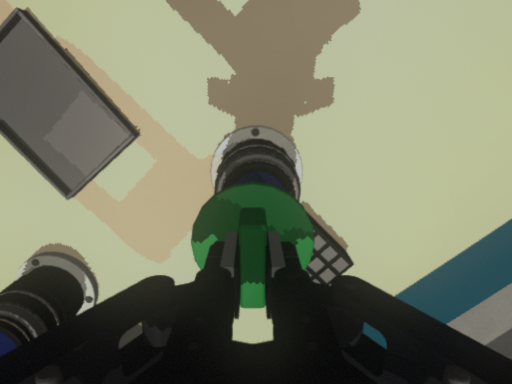

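{"name": "jog_arm", "arguments": {
  "targets": [
    [[-0.0035,0.003,0.015,0,0,0],[-0.0035,0.003,0.035,0,0,0],[-0.0035,0.003,0.05,0,0,0],[-0.0035,0.003,0.058,0,0,0],[-0.0035,0.003,0.062,0,0,0]]
  ]
}}

```text
time: 27.32
eef_pos: [0.6447, 0.1351, 0.1339]
ee_rot: [0.332, 0.943, -0.0, -0.001]
force: [0.6, -0.5, -1.2]
gripper_width: 0.123
```

{"name": "jog_arm", "arguments": {
  "targets": [
    [[0,0,0,0,0,0],[0,0,0,0,0,0],[0,0,0,0,0,0],[0,0,0,0,0,0],[0,0,0,0,0,0]]
  ]
}}

```text
time: 27.73
eef_pos: [0.6466, 0.1352, 0.136]
ee_rot: [0.332, 0.943, 0.0, 0.001]
force: [-0.8, 0.6, -0.3]
gripper_width: 0.124
```

```bash
python3 -c "
from h import *
held('wh5.png')
rel(.645,.1358,.117,141)"
```

```text
[(np.float64(-0.022), 969), (np.float64(-0.02), 1218), (np.float64(-0.018), 69), (np.float64(-0.016), 54), (np.float64(-0.014), 50), (np.float64(-0.012), 44), (np.float64(-0.01), 50), (np.float64(-0.008), 53), (np.float64(-0.004), 45), (np.float64(0.0), 35), (np.float64(0.002), 229), (np.float64(0.004), 4120), (np.float64(0.006), 260)]
held disc centre tool mm [ 1.  -0.7] cost 0.99 z 0.005 tilt [0.  0.1] w 0.1243621748010497
pos [0.6465 0.1352 0.1357] yaw 141.19 q [  7.  21.  70.  -0.  89. -44.] rel [np.float64(0.0016), np.float64(-0.0005), np.float64(0.0187)] turn [0.06 0.06 0.19] t 27.78
```

View pics/wh5.png

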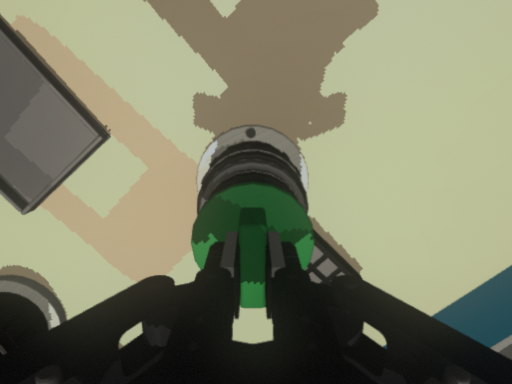

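{"name": "jog_arm", "arguments": {
  "targets": [
    [[0.001,-0.0005,0.002,0,0,0],[0.001,-0.0005,0.006,0,0,0],[0.001,-0.0005,0.01,0,0,0],[0.001,-0.0005,0.013,0,0,0],[0.001,-0.0005,0.015,0,0,0]]
  ]
}}

```text
time: 28.2
eef_pos: [0.6445, 0.1353, 0.1186]
ee_rot: [0.332, 0.943, -0.0, -0.001]
force: [-0.1, 0.2, -1.4]
gripper_width: 0.126
```

{"name": "jog_arm", "arguments": {
  "targets": [
    [[0,0,0.001,0,0,0],[0,0,0.002,0,0,0],[0,0,0.003,0,0,0],[0,0,0.004,0,0,0],[0,0,0.004,0,0,0]]
  ]
}}

```text
time: 28.62
eef_pos: [0.6451, 0.1354, 0.1172]
ee_rot: [0.332, 0.943, 0.0, 0.0]
force: [-2.6, -0.9, 5.5]
gripper_width: 0.123
```

{"name": "jog_arm", "arguments": {
  "targets": [
    [[0,0,0,0,0,0],[0,0,0,0,0,0],[0,0,0,0,0,0],[0,0,0,0,0,0],[0,0,0,0,0,0]]
  ],
  "jaw": 110
}}

```text
time: 29.03
eef_pos: [0.6449, 0.1354, 0.1154]
ee_rot: [0.332, 0.943, -0.0, -0.0]
force: [-0.0, 1.0, 0.0]
gripper_width: 0.565
```

{"name": "jog_arm", "arguments": {
  "targets": [
    [[0,0,-0.01,0,0,0],[0,0,-0.03,0,0,0],[0,0,-0.06,0,0,0],[0,0,-0.1,0,0,0],[0,0,-0.12,0,0,0]]
  ]
}}

```text
time: 29.45
eef_pos: [0.6462, 0.1355, 0.242]
ee_rot: [0.332, 0.943, 0.002, 0.003]
force: [1.0, 0.0, 1.3]
gripper_width: 0.566
```

```bash
python3 -c "
from h import *
a=snap('wrist','wp2.png'); cap(cloud(*a),a[0],.645,.1355,.099)
a=snap('top','top2.png');W=cloud(*a)
for x,y in((.441,-.107),(.469,-.223)): cap(W,a[0],x,y)
rel(.441,-.107,.16,78.5)"
```

```text
disc [644.5 135.   30.2] z 0.1121 n 2930
bar [644.3 135.1] [39.6 11.3] ang 141.3 z 0.137 n 714
disc tilt deg 0.1
disc [ 441.6 -108.1   27.7] z 0.0127 n 203
bar [ 443.  -107.2] [39.5 11.8] ang 78.3 z 0.0371 n 55
disc tilt deg 1.4
disc [ 469.1 -223.9   27.8] z 0.0128 n 195
bar [ 469.8 -223.5] [37.8  9.8] ang 179.9 z 0.0373 n 52
disc tilt deg 0.7
pos [0.6474 0.1357 0.244 ] yaw 141.19 q [  7.  19.  61.  -0. 100. -44.] rel [np.float64(0.0095), np.float64(-0.3193), np.float64(0.0809)] turn [ 0.78  0.18 62.7 ] t 29.55
```

View pics/wp2.png

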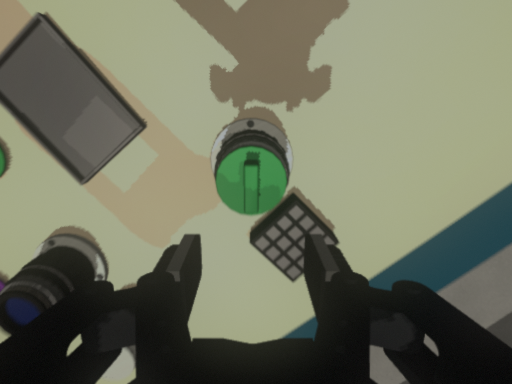

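View pics/top2.png

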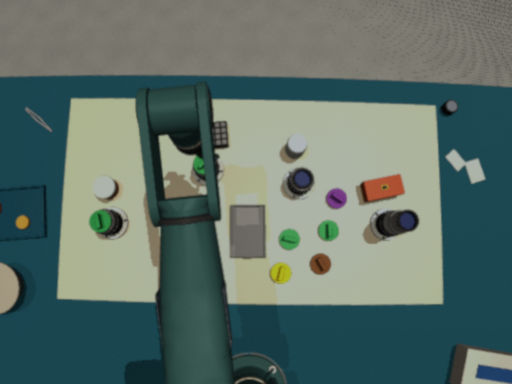

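{"name": "jog_arm", "arguments": {
  "targets": [
    [[0.001,-0.04,0,0,0,7],[0.002,-0.08,0,0,0,14],[0.004,-0.12,0,0,0,21],[0.006,-0.16,0.0,0,0,28],[0.007,-0.2,0.02,0,0,35]]
  ]
}}

```text
time: 29.97
eef_pos: [0.5161, -0.0154, 0.2206]
ee_rot: [0.603, 0.798, 0.002, 0.003]
force: [1.1, -1.0, 0.8]
gripper_width: 0.569
```

```bash
python3 -c "
from h import *
rel(.4425,-.1075,.155,78)"
```

```text
pos [ 0.5161 -0.0154  0.2206] yaw 105.87 q [ -8.   1.  84.  -0.  95. -24.] rel [np.float64(-0.0683), np.float64(-0.0964), np.float64(0.0652)] turn [ 0.41  0.1  27.87] t 29.97
```

{"name": "jog_arm", "arguments": {
  "targets": [
    [[-0.02,-0.028,0.015,0,0,7],[-0.04,-0.055,0.03,0,0,14],[-0.06,-0.085,0.045,0,0,21],[-0.068,-0.096,0.06,0,0,28],[-0.068,-0.096,0.065,0,0,28]]
  ]
}}

```text
time: 30.38
eef_pos: [0.4393, -0.1075, 0.1493]
ee_rot: [0.778, 0.628, -0.002, -0.002]
force: [0.4, -1.0, -0.2]
gripper_width: 0.567
```

{"name": "jog_arm", "arguments": {
  "targets": [
    [[0,0,0,0,0,0],[0,0,0,0,0,0],[0,0,0,0,0,0],[0,0,0,0,0,0],[0,0,0,0,0,0]]
  ]
}}

```text
time: 30.8
eef_pos: [0.4437, -0.1056, 0.1531]
ee_rot: [0.775, 0.631, 0.0, 0.001]
force: [-0.8, 0.6, 0.4]
gripper_width: 0.567
```

```bash
python3 -c "
from h import *
a=snap('wrist','wk3.png'); cap(cloud(*a),a[0],.442,-.108)
rel(.442,-.1085,.017,78)"
```

```text
disc [ 440.5 -111.1   29.7] z 0.0132 n 2533
bar [ 440.7 -111.2] [39.2 11.8] ang 78.2 z 0.038 n 662
disc tilt deg 0.1
pos [ 0.4436 -0.1056  0.1529] yaw 78.3 q [-21.  -6.  98.   0.  87.  -9.] rel [np.float64(-0.0031), np.float64(-0.0011), np.float64(0.1359)] turn [0.07 0.01 0.3 ] t 30.85
```

View pics/wk3.png

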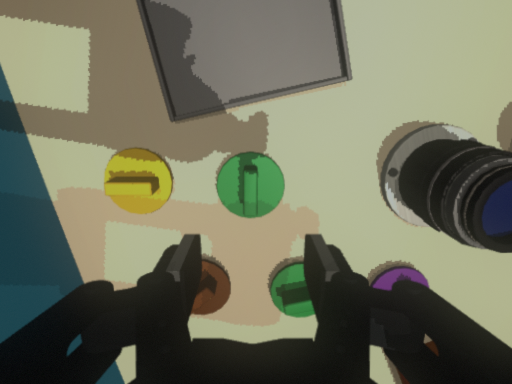

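{"name": "jog_arm", "arguments": {
  "targets": [
    [[-0.0045,-0.0015,0.02,0,0,0],[-0.0045,-0.0015,0.04,0,0,0],[-0.0045,-0.0015,0.06,0,0,0],[-0.0045,-0.0015,0.075,0,0,0],[-0.0045,-0.0015,0.083,0,0,0]]
  ]
}}

```text
time: 31.27
eef_pos: [0.4394, -0.1094, 0.0673]
ee_rot: [0.776, 0.631, -0.001, -0.001]
force: [0.6, 1.0, 0.1]
gripper_width: 0.568
```

{"name": "jog_arm", "arguments": {
  "targets": [
    [[0,0,0.01,0,0,0],[0,0,0.025,0,0,0],[0,0,0.04,0,0,0],[0,0,0.05,0,0,0],[0,0,0.0525,0,0,0]]
  ]
}}

```text
time: 31.68
eef_pos: [0.4395, -0.1097, 0.0152]
ee_rot: [0.776, 0.631, -0.001, -0.001]
force: [0.1, -0.1, 0.7]
gripper_width: 0.573
```

{"name": "jog_arm", "arguments": {
  "targets": [
    [[0,0,0,0,0,0],[0,0,0,0,0,0],[0,0,0,0,0,0],[0,0,0,0,0,0],[0,0,0,0,0,0]]
  ],
  "jaw": 255
}}

```text
time: 32.1
eef_pos: [0.4414, -0.1106, 0.018]
ee_rot: [0.776, 0.631, 0.001, 0.001]
force: [-0.1, -0.8, 3.6]
gripper_width: 0.123
```

{"name": "jog_arm", "arguments": {
  "targets": [
    [[0,0,0,0,0,0],[0,0,0,0,0,0],[0,0,0,0,0,0],[0,0,-0.01,0,0,0],[0,0,-0.03,0,0,0]]
  ]
}}

```text
time: 32.52
eef_pos: [0.4376, -0.1091, 0.0444]
ee_rot: [0.776, 0.631, -0.002, -0.003]
force: [0.5, 1.1, -1.3]
gripper_width: 0.127
```

{"name": "jog_arm", "arguments": {
  "targets": [
    [[0,0,-0.03,0,0,0],[0,0,-0.07,0,0,0],[0,0,-0.11,0,0,0],[0,0,-0.14,0,0,0],[0,0,-0.15,0,0,0]]
  ]
}}

```text
time: 32.93
eef_pos: [0.4423, -0.1109, 0.2029]
ee_rot: [0.776, 0.631, 0.002, 0.004]
force: [0.8, 0.7, -0.7]
gripper_width: 0.125
```

```bash
python3 -c "
from h import *
held('wh6.png')
rel(.608,-.1375,.2,78)"
```

```text
[(np.float64(-0.022), 1339), (np.float64(-0.02), 865), (np.float64(-0.018), 35), (np.float64(-0.016), 32), (np.float64(0.002), 382), (np.float64(0.004), 3016), (np.float64(0.006), 68)]
held disc centre tool mm [-2.6 -0.3] cost 1.22 z 0.0047 tilt [-0.1  0.1] w 0.12480089878695434
pos [ 0.4424 -0.111   0.2025] yaw 78.19 q [-21.  -7.  94.  -0.  93.  -9.] rel [np.float64(0.0079), np.float64(0.1675), np.float64(0.0041)] turn [0.55 0.1  0.19] t 32.98
```

{"name": "jog_arm", "arguments": {
  "targets": [
    [[0.002,0.04,0,0,0,0],[0.004,0.08,0,0,0,0],[0.006,0.12,0,0,0,0],[0.008,0.155,0,0,0,0],[0.008,0.167,0,0,0,0]]
  ]
}}

```text
time: 33.4
eef_pos: [0.6077, -0.1365, 0.1919]
ee_rot: [0.776, 0.631, -0.001, -0.002]
force: [-1.7, 0.2, -1.6]
gripper_width: 0.124
```

{"name": "jog_arm", "arguments": {
  "targets": [
    [[0,0,0,0,0,0],[0,0,0,0,0,0],[0,0,0,0,0,0],[0,0,0,0,0,0],[0,0,0,0,0,0]]
  ]
}}

```text
time: 33.82
eef_pos: [0.6045, -0.1363, 0.1971]
ee_rot: [0.776, 0.631, -0.0, 0.0]
force: [-0.3, 0.7, -0.4]
gripper_width: 0.125
```

```bash
python3 -c "
from h import *
held('wh7.png')
rel(.608,-.1375,.136,78)"
```

```text
[(np.float64(-0.022), 1280), (np.float64(-0.02), 929), (np.float64(-0.018), 46), (np.float64(-0.016), 48), (np.float64(-0.014), 52), (np.float64(-0.012), 45), (np.float64(-0.01), 40), (np.float64(-0.008), 46), (np.float64(-0.006), 32), (np.float64(-0.004), 36), (np.float64(-0.002), 44), (np.float64(0.0), 31), (np.float64(0.002), 418), (np.float64(0.004), 4020), (np.float64(0.006), 101)]
held disc centre tool mm [-0.4 -0.1] cost 2.07 z 0.0048 tilt [0.1 0.2] w 0.1250926575346352
pos [ 0.6047 -0.1364  0.1973] yaw 78.18 q [-18.  14.  72.  -0.  94.  -6.] rel [np.float64(-0.0004), np.float64(0.0035), np.float64(0.0613)] turn [0.04 0.01 0.18] t 33.87
```

View pics/wh7.png

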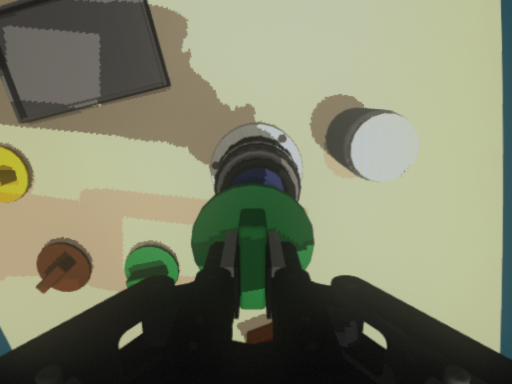

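{"name": "jog_arm", "arguments": {
  "targets": [
    [[0,0.0035,0.015,0,0,0],[0,0.0035,0.035,0,0,0],[0,0.0035,0.05,0,0,0],[0,0.0035,0.057,0,0,0],[0,0.0035,0.061,0,0,0]]
  ]
}}

```text
time: 34.28
eef_pos: [0.6078, -0.137, 0.1345]
ee_rot: [0.776, 0.631, -0.001, -0.001]
force: [-0.4, 0.5, 0.0]
gripper_width: 0.128
```

{"name": "jog_arm", "arguments": {
  "targets": [
    [[0,0,0,0,0,0],[0,0,0,0,0,0],[0,0,0,0,0,0],[0,0,0,0,0,0],[0,0,0,0,0,0]]
  ]
}}

```text
time: 34.7
eef_pos: [0.6094, -0.1374, 0.1368]
ee_rot: [0.776, 0.631, 0.0, 0.001]
force: [-0.0, 0.1, -0.8]
gripper_width: 0.125
```

```bash
python3 -c "
from h import *
held('wh8.png')
rel(.608,-.1375,.117,78)"
```

```text
[(np.float64(-0.022), 1273), (np.float64(-0.02), 930), (np.float64(-0.018), 57), (np.float64(-0.016), 44), (np.float64(-0.014), 47), (np.float64(-0.012), 45), (np.float64(-0.01), 44), (np.float64(-0.008), 46), (np.float64(-0.006), 39), (np.float64(-0.004), 37), (np.float64(-0.002), 35), (np.float64(0.002), 383), (np.float64(0.004), 4015), (np.float64(0.006), 119)]
held disc centre tool mm [-0.3 -0.1] cost 1.04 z 0.0048 tilt [0.2 0.2] w 0.1251824919237553
pos [ 0.6093 -0.1374  0.1366] yaw 78.19 q [-18.  16.  76.  -0.  87.  -6.] rel [np.float64(-0.0004), np.float64(-0.0012), np.float64(0.0196)] turn [0.08 0.01 0.19] t 34.75
```

View pics/wh8.png

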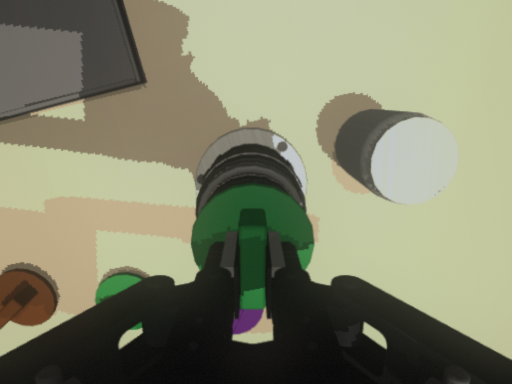

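{"name": "jog_arm", "arguments": {
  "targets": [
    [[0,-0.001,0.002,0,0,0],[0,-0.001,0.006,0,0,0],[0,-0.001,0.01,0,0,0],[0,-0.001,0.013,0,0,0],[0,-0.001,0.015,0,0,0]]
  ]
}}

```text
time: 35.17
eef_pos: [0.6074, -0.1369, 0.1196]
ee_rot: [0.776, 0.631, -0.0, -0.001]
force: [-0.4, -0.2, -0.8]
gripper_width: 0.122
```

{"name": "jog_arm", "arguments": {
  "targets": [
    [[0,0,0.001,0,0,0],[0,0,0.002,0,0,0],[0,0,0.003,0,0,0],[0,0,0.0045,0,0,0],[0,0,0.0045,0,0,0]]
  ]
}}

```text
time: 35.58
eef_pos: [0.6081, -0.1371, 0.117]
ee_rot: [0.776, 0.631, 0.0, 0.0]
force: [-1.4, 1.1, 2.4]
gripper_width: 0.126
```

{"name": "jog_arm", "arguments": {
  "targets": [
    [[0,0,0,0,0,0],[0,0,0,0,0,0],[0,0,0,0,0,0],[0,0,0,0,0,0],[0,0,0,0,0,0]]
  ],
  "jaw": 110
}}

```text
time: 36.0
eef_pos: [0.6079, -0.137, 0.1161]
ee_rot: [0.776, 0.631, -0.0, 0.0]
force: [-0.2, 0.0, 0.7]
gripper_width: 0.572
```

{"name": "jog_arm", "arguments": {
  "targets": [
    [[0,0,-0.01,0,0,0],[0,0,-0.03,0,0,0],[0,0,-0.06,0,0,0],[0,0,-0.1,0,0,0],[0,0,-0.12,0,0,0]]
  ]
}}

```text
time: 36.42
eef_pos: [0.6091, -0.1374, 0.2423]
ee_rot: [0.776, 0.631, 0.002, 0.003]
force: [0.2, -0.3, 1.7]
gripper_width: 0.573
```

```bash
python3 -c "
from h import *
a=snap('wrist','wp3.png'); cap(cloud(*a),a[0],.608,-.1375,.099)
a=snap('top','top3.png');W=cloud(*a)
for x,y in((.469,-.224),): cap(W,a[0],x,y)
rel(.469,-.226,.155,0)"
```

```text
disc [ 607.8 -138.3   30. ] z 0.1121 n 2853
bar [ 607.6 -138. ] [39.3 11.4] ang 78.4 z 0.1371 n 704
disc tilt deg 0.0
disc [-13465.1   7545.8  15974.8] z 0.0131 n 4
disc tilt deg 16.8
pos [ 0.6102 -0.1377  0.2441] yaw 78.2 q [-18.  14.  67.  -0.  98.  -6.] rel [np.float64(-0.1152), np.float64(-0.1213), np.float64(0.0877)] turn [ 0.68 -0.43 78.2 ] t 36.52
```

View pics/wp3.png

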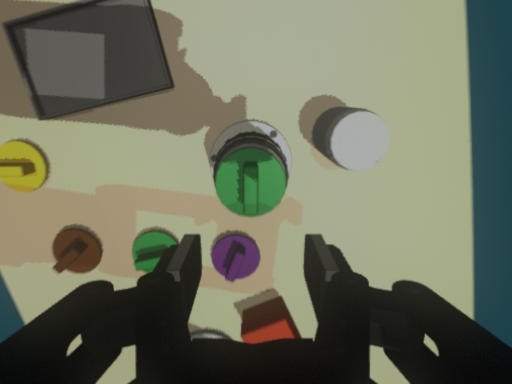

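{"name": "jog_arm", "arguments": {
  "targets": [
    [[-0.023,-0.024,0,0,0,7],[-0.046,-0.048,0,0,0,14],[-0.069,-0.072,0.01,0,0,21],[-0.092,-0.096,0.02,0,0,28],[-0.115,-0.121,0.03,0,0,35]]
  ]
}}

```text
time: 36.93
eef_pos: [0.4645, -0.2252, 0.2055]
ee_rot: [0.931, 0.366, -0.0, -0.0]
force: [0.5, -0.7, 0.7]
gripper_width: 0.567
```

{"name": "jog_arm", "arguments": {
  "targets": [
    [[0,0,0,0,0,7],[0,0,0,0,0,14],[0,0,0,0,0,21],[0,0,0,0,0,28],[0,0,0,0,0,35]]
  ]
}}

```text
time: 37.35
eef_pos: [0.4654, -0.2247, 0.2057]
ee_rot: [0.998, 0.068, -0.0, -0.0]
force: [-0.0, 0.1, 0.1]
gripper_width: 0.567
```

```bash
python3 -c "
from h import *
rel(.469,-.226,.155,0)"
```

```text
pos [ 0.4654 -0.2247  0.2057] yaw 7.82 q [-32.   1.  85.  -0.  93.  50.] rel [np.float64(0.0034), np.float64(0.0018), np.float64(0.0507)] turn [-0.03  0.05  7.82] t 37.35
```

{"name": "jog_arm", "arguments": {
  "targets": [
    [[0.003,0.002,0.015,0,0,7],[0.003,0.002,0.03,0,0,8],[0.003,0.002,0.045,0,0,8],[0.003,0.002,0.05,0,0,8],[0.003,0.002,0.05,0,0,8]]
  ]
}}

```text
time: 37.77
eef_pos: [0.4679, -0.2256, 0.154]
ee_rot: [1.0, 0.002, -0.002, -0.001]
force: [0.5, 0.4, -0.4]
gripper_width: 0.566
```

{"name": "jog_arm", "arguments": {
  "targets": [
    [[0,0,0,0,0,0],[0,0,0,0,0,0],[0,0,0,0,0,0],[0,0,0,0,0,0],[0,0,0,0,0,0]]
  ]
}}

```text
time: 38.18
eef_pos: [0.4695, -0.2266, 0.157]
ee_rot: [1.0, 0.002, 0.001, 0.0]
force: [-0.5, -0.4, -0.8]
gripper_width: 0.568
```

```bash
python3 -c "
from h import *
a=snap('wrist','wk4.png'); cap(cloud(*a),a[0],.469,-.226)
rel(.469,-.226,.017,0)"
```

```text
disc [ 468.3 -227.6   29.7] z 0.0132 n 2362
bar [ 468.3 -228. ] [39.3 11.9] ang 1.5 z 0.0381 n 578
disc tilt deg 0.1
pos [ 0.4694 -0.2265  0.1568] yaw 0.2 q [-32.   3.  89.  -0.  88.  58.] rel [np.float64(-0.0006), np.float64(-0.0006), np.float64(0.1398)] turn [ 0.04 -0.05  0.2 ] t 38.23
```

View pics/wk4.png

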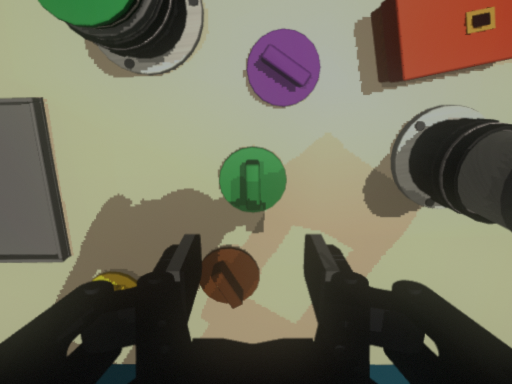

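{"name": "jog_arm", "arguments": {
  "targets": [
    [[-0.001,0.001,0.02,0,0,-1],[-0.001,0.001,0.04,0,0,-1],[-0.001,0.001,0.065,0,0,-1],[-0.001,0.001,0.08,0,0,-1],[-0.001,0.001,0.086,0,0,-1]]
  ]
}}

```text
time: 38.65
eef_pos: [0.4665, -0.2263, 0.0673]
ee_rot: [1.0, 0.01, -0.002, -0.001]
force: [-0.3, 0.5, -0.2]
gripper_width: 0.564
```

{"name": "jog_arm", "arguments": {
  "targets": [
    [[0,0,0.01,0,0,0],[0,0,0.025,0,0,0],[0,0,0.04,0,0,0],[0,0,0.05,0,0,0],[0,0,0.053,0,0,0]]
  ]
}}

```text
time: 39.07
eef_pos: [0.4676, -0.227, 0.0159]
ee_rot: [1.0, 0.01, -0.001, -0.001]
force: [-1.4, -0.3, -0.6]
gripper_width: 0.57
```

{"name": "jog_arm", "arguments": {
  "targets": [
    [[0,0,0,0,0,0],[0,0,0,0,0,0],[0,0,0,0,0,0],[0,0,0,0,0,0],[0,0,0,0,0,0]]
  ],
  "jaw": 255
}}

```text
time: 39.48
eef_pos: [0.4692, -0.228, 0.0186]
ee_rot: [1.0, 0.01, 0.001, 0.001]
force: [-0.3, -0.6, 2.9]
gripper_width: 0.126
```

{"name": "jog_arm", "arguments": {
  "targets": [
    [[0,0,0,0,0,0],[0,0,0,0,0,0],[0,0,0,0,0,0],[0,0,-0.01,0,0,0],[0,0,-0.03,0,0,0]]
  ]
}}

```text
time: 39.9
eef_pos: [0.4657, -0.2258, 0.0447]
ee_rot: [1.0, 0.01, -0.003, -0.002]
force: [0.0, 0.1, -0.4]
gripper_width: 0.122
```

{"name": "jog_arm", "arguments": {
  "targets": [
    [[0,0,-0.03,0,0,0],[0,0,-0.05,0,0,0],[0,0,-0.06,0,0,0],[0,0,-0.06,0,0,0],[0,0,-0.06,0,0,0]]
  ]
}}

```text
time: 40.32
eef_pos: [0.4679, -0.2272, 0.1069]
ee_rot: [1.0, 0.01, -0.0, -0.0]
force: [-0.7, 0.2, -2.0]
gripper_width: 0.124
```

```bash
python3 -c "
from h import *
held('wh9.png')
W=np.load('top1.npy').reshape(-1,3)
s=W[(abs(W[:,0]-.463)<.11)&(abs(W[:,1]-.012)<.09)]
t=s[(s[:,2]>.011)&(s[:,2]<.02)]; print(cv2.minAreaRect((t[:,:2]*1000).astype(np.float32)))
print(np.median(s[(abs(s[:,0]-.463)<.03)&(abs(s[:,1]-.01)<.03)][:,2]))
rel(.463,.012,.11,0)"
```

```text
[(np.float64(-0.022), 462), (np.float64(-0.02), 1679), (np.float64(-0.018), 79), (np.float64(-0.016), 52), (np.float64(-0.014), 45), (np.float64(-0.012), 49), (np.float64(-0.01), 45), (np.float64(-0.008), 52), (np.float64(-0.006), 45), (np.float64(-0.002), 39), (np.float64(0.0), 37), (np.float64(0.002), 55), (np.float64(0.004), 3814), (np.float64(0.006), 832)]
held disc centre tool mm [-0.4  0.9] cost 0.15 z 0.0055 tilt [0.1 0. ] w 0.12418843063148415
((446.335693359375, -3.9557723999023438), (193.13381958007812, 136.4396514892578), 3.179452657699585)
0.0038422258286450184
pos [ 0.4673 -0.2268  0.1057] yaw 1.19 q [-32.   5.  93.  -0.  82.  57.] rel [np.float64(0.0007), np.float64(-0.2389), np.float64(-0.0039)] turn [-0.08  0.13  1.19] t 40.37
```

{"name": "jog_arm", "arguments": {
  "targets": [
    [[0,-0.04,0,0,0,0],[0,-0.08,0,0,0,0],[0,-0.12,0,0,0,0],[0,-0.16,0,0,0,0],[0,-0.2,0,0,0,0]]
  ]
}}

```text
time: 40.78
eef_pos: [0.4621, -0.0256, 0.1048]
ee_rot: [1.0, 0.01, -0.002, -0.0]
force: [0.4, -0.2, -0.5]
gripper_width: 0.128
```

{"name": "jog_arm", "arguments": {
  "targets": [
    [[0,-0.02,0,0,0,0],[0,-0.038,0,0,0,0],[0,-0.038,0,0,0,0],[0,-0.038,0,0,0,0],[0,-0.038,0,0,0,0]]
  ]
}}

```text
time: 41.2
eef_pos: [0.4625, 0.0101, 0.1058]
ee_rot: [1.0, 0.01, -0.001, 0.0]
force: [-0.0, -0.0, 0.0]
gripper_width: 0.125
```

```bash
python3 -c "
from h import *
held('wh10.png')
snap('top','top4.png')
rel(.463,.012,.024,0)"
```

```text
[(np.float64(-0.022), 509), (np.float64(-0.02), 1602), (np.float64(-0.018), 83), (np.float64(-0.016), 56), (np.float64(-0.014), 46), (np.float64(-0.012), 50), (np.float64(-0.01), 45), (np.float64(-0.008), 59), (np.float64(-0.006), 39), (np.float64(-0.004), 35), (np.float64(-0.002), 41), (np.float64(0.0), 35), (np.float64(0.002), 52), (np.float64(0.004), 3981), (np.float64(0.006), 860)]
held disc centre tool mm [0.  0.9] cost 0.22 z 0.0054 tilt [ 0.3 -0. ] w 0.12542311102154155
pos [0.4629 0.0096 0.1064] yaw 1.11 q [ -6.  -3. 101.  -0.  82.  83.] rel [np.float64(0.0003), np.float64(-0.0024), np.float64(0.0824)] turn [0.02 0.09 1.11] t 41.3
```

View pics/wh10.png

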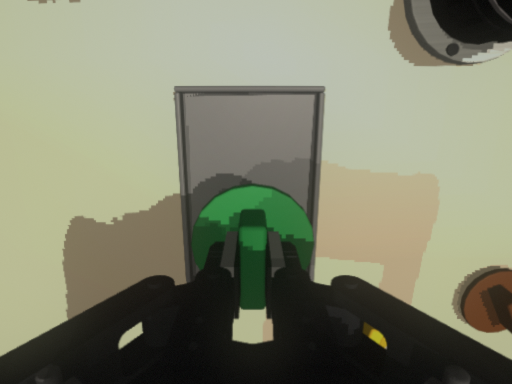

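{"name": "jog_arm", "arguments": {
  "targets": [
    [[0,-0.001,0.01,0,0,0],[0,-0.001,0.025,0,0,0],[0,-0.001,0.04,0,0,0],[0,-0.001,0.052,0,0,0],[0,-0.001,0.062,0,0,0]]
  ]
}}

```text
time: 41.72
eef_pos: [0.4624, 0.0109, 0.0433]
ee_rot: [1.0, 0.01, -0.001, -0.0]
force: [-0.4, 0.3, -0.8]
gripper_width: 0.124
```

{"name": "jog_arm", "arguments": {
  "targets": [
    [[0,0,0.006,0,0,0],[0,0,0.012,0,0,0],[0,0,0.017,0,0,0],[0,0,0.02,0,0,0],[0,0,0.02,0,0,0]]
  ]
}}

```text
time: 42.13
eef_pos: [0.463, 0.0116, 0.0248]
ee_rot: [1.0, 0.01, -0.0, 0.0]
force: [0.3, 0.2, -0.4]
gripper_width: 0.12
```

{"name": "jog_arm", "arguments": {
  "targets": [
    [[0,0,0,0,0,0],[0,0,0,0,0,0],[0,0,0,0,0,0],[0,0,0,0,0,0],[0,0,0,0,0,0]]
  ]
}}

```text
time: 42.55
eef_pos: [0.4635, 0.0116, 0.0255]
ee_rot: [1.0, 0.01, 0.0, 0.0]
force: [0.1, -0.7, -0.1]
gripper_width: 0.124
```

About 2.5 mm to go.

{"name": "jog_arm", "arguments": {
  "targets": [
    [[0,0,0.001,0,0,0],[0,0,0.002,0,0,0],[0,0,0.0025,0,0,0],[0,0,0.0025,0,0,0],[0,0,0.0025,0,0,0]]
  ]
}}

```text
time: 42.97
eef_pos: [0.4632, 0.0116, 0.0227]
ee_rot: [1.0, 0.01, -0.0, 0.0]
force: [-0.9, -1.4, 0.4]
gripper_width: 0.123
```

{"name": "jog_arm", "arguments": {
  "targets": [
    [[0,0,0,0,0,0],[0,0,0,0,0,0],[0,0,0,0,0,0],[0,0,0,0,0,0],[0,0,0,0,0,0]]
  ],
  "jaw": 110
}}

```text
time: 43.38
eef_pos: [0.4632, 0.0115, 0.0227]
ee_rot: [1.0, 0.01, 0.0, 0.0]
force: [-0.0, -0.0, 0.3]
gripper_width: 0.572
```

{"name": "jog_arm", "arguments": {
  "targets": [
    [[0,0,-0.01,0,0,0],[0,0,-0.03,0,0,0],[0,0,-0.06,0,0,0],[0,0,-0.1,0,0,0],[0,0,-0.14,0,0,0]]
  ]
}}

```text
time: 43.8
eef_pos: [0.4623, 0.0117, 0.1641]
ee_rot: [1.0, 0.01, -0.001, -0.0]
force: [1.7, 0.2, -0.4]
gripper_width: 0.569
```

{"name": "jog_arm", "arguments": {
  "targets": [
    [[-0.03,0,-0.02,0,0,0],[-0.06,0,-0.05,0,0,0],[-0.09,0,-0.08,0,0,0],[-0.12,0,-0.09,0,0,0],[-0.15,0,-0.09,0,0,0]]
  ]
}}

```text
time: 44.22
eef_pos: [0.3131, 0.0083, 0.2574]
ee_rot: [1.0, 0.011, 0.004, 0.001]
force: [-0.3, -1.1, 0.7]
gripper_width: 0.562
```

{"name": "jog_arm", "arguments": {
  "targets": [
    [[0,0,0,0,0,0],[0,0,0,0,0,0],[0,0,0,0,0,0],[0,0,0,0,0,0],[0,0,0,0,0,0]]
  ]
}}

```text
time: 44.63
eef_pos: [0.3137, 0.0084, 0.2522]
ee_rot: [1.0, 0.01, -0.001, -0.0]
force: [-0.7, -0.8, -0.4]
gripper_width: 0.566
```

```bash
python3 -c "
from h import *
for cm in('top','side','wrist'):
    a=snap(cm,cm+'F.png');W=cloud(*a); print(cm)
    for x,y,z in((.463,.012,.004),(.645,.135,.099),(.608,-.137,.099),(.48,.419,.099)):
        try: cap(W,a[0],x,y,z)
        except Exception as e: print('n/a')
    if cm!='wrist':
        circ(W,.49,-.404)
        for n in('work_box','spool_jar','solvent_can','chip_trays'): print(n,[(np.round(q['point'],3).tolist(),round(q['confidence'],2)) for q in robot.landmark_of(cm,n)])
circ(np.load('top0.npy'),.49,-.404);circ(np.load('side0.npy'),.49,-.404)
"
```

```text
top
disc [462.5  14.2  28.6] z 0.0172 n 232
bar [463.7  14.3] [37.5  8.6] ang 0.9 z 0.042 n 55
disc tilt deg 0.7
disc [643.9 136.3  29.4] z 0.1121 n 260
bar [643.9 135.5] [38.4 13.5] ang 136.2 z 0.1363 n 65
disc tilt deg 0.4
disc [ 607.2 -133.8   29.7] z 0.1115 n 256
bar [ 607.6 -133.7] [39.  12.2] ang 78.3 z 0.136 n 67
disc tilt deg 0.5
disc [479.1 418.4  29.7] z 0.1124 n 242
bar [480.4 420.6] [38.7 13.9] ang 18.0 z 0.137 n 65
disc tilt deg 0.3
hist [(np.float64(0.174), 74), (np.float64(0.176), 60), (np.float64(0.178), 42), (np.float64(0.186), 48), (np.float64(0.188), 60)]
top z 0.1886 n 155 fit [ 489.8 -400.1   29. ] fixR [ 489.8 -399.9] nh 25
work_box [([0.598, -0.381, -0.002], 0.67)]
spool_jar [([0.582, 0.437, -0.002], 0.56)]
solvent_can [([0.714, -0.124, 0.0], 0.57)]
chip_trays [([0.751, 0.118, -0.003], 0.97)]
side
disc [461.7  13.   29.7] z 0.017 n 119
bar [462.1  11.6] [38.6 16.7] ang 2.4 z 0.0416 n 43
disc tilt deg 0.9
disc [643.3 138.7  29.1] z 0.1121 n 171
bar [643.3 137.7] [38.6 12. ] ang 146.5 z 0.1366 n 45
disc tilt deg 0.5
disc [ 606.4 -133.5   28.3] z 0.1126 n 118
bar [ 606.8 -132.8] [32.5 11.4] ang 79.9 z 0.137 n 30
disc tilt deg 0.4
disc [477.5 420.3  29.7] z 0.1121 n 256
bar [478.  420.6] [39.2 14.4] ang 16.9 z 0.1365 n 73
disc tilt deg 0.1
hist []
top z 0.1884 n 68 fit [ 487.3 -399.4   27.9] fixR [ 487.4 -399.1] nh 16
work_box [([0.592, -0.384, -0.002], 0.8)]
spool_jar [([0.583, 0.437, -0.003], 0.79)]
solvent_can [([0.714, -0.124, -0.001], 0.93)]
chip_trays [([0.751, 0.111, -0.002], 0.9)]
wrist
disc [461.5  10.5  29.9] z 0.0172 n 2029
bar [459.4  10.2] [35.7 11.1] ang 1.3 z 0.0421 n 476
disc tilt deg 0.1
n/a
n/a
n/a
hist [(np.float64(0.174), 75), (np.float64(0.176), 73), (np.float64(0.186), 57), (np.float64(0.188), 44)]
top z 0.1878 n 157 fit [ 490.  -399.7   29.1] fixR [ 489.9 -399.5] nh 25
hist []
top z 0.1891 n 59 fit [ 486.7 -398.6   27.7] fixR [ 486.3 -398.5] nh 17
```

View pics/topF.png

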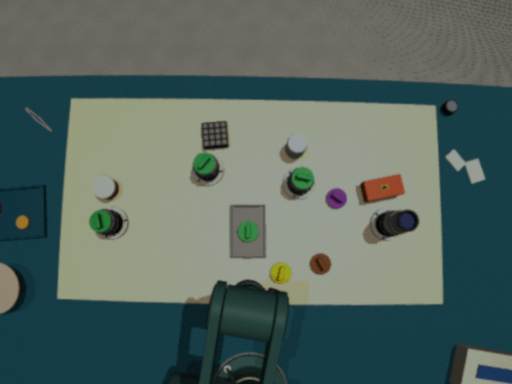

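View pics/sideF.png

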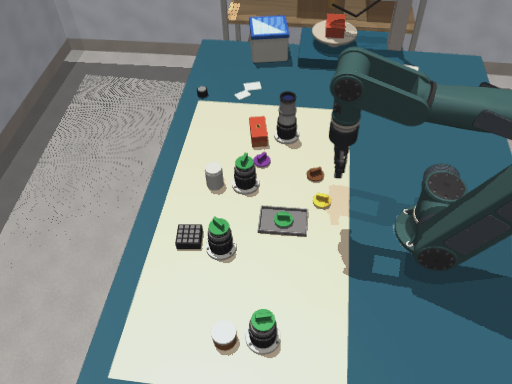

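The top view shows green caps on the lenses at (206,166), (300,181) and (104,222), plus one in the tray at (248,232). All three discs are level at 0.112, and the lens by the box is unchanged. I'm handing in.

```bash
python3 -c "
from h import *
print(robot.job_done(), robot.observe()['time'])"
```

```text
the job is handed in; nothing more can be done
the job is handed in; nothing more can be done
```

The three lenses not beside the box are put away and the job is handed in, after about 45 s of the 200 s allowed.

**Lenses put away:** They stand at about (0.645, 0.136), (0.608, -0.137) and (0.480, 0.419). I pushed each one straight down on its black collar, which sends the inner tube home first and then the middle one. I stopped at about 19 N. Each rim then measured 0.106 m, which is fully home. Only after that did I set a green cap on each lens.

**Spare cap:** The fourth green cap lies flat in the grey tray.

**Left alone:** The lens beside the terracotta box, at (0.49, -0.40), still has its rim at about 0.188 m and has not moved. The purple, yellow and brown look-alikes were not touched.

**Last checks:**
- **Caps:** All three discs measured 0.112 m high from the top and side cameras, against 0.112 m expected when seated. Tilt was at most 0.5°, and 0.1° or less in the wrist camera's look at each placing.
- **Bystanders:** The box, jar and can are where they were, within measuring noise. For the chip trays the two cameras differed by 7 mm in y (0.118 and 0.111). The start reading was 0.122, and the picture shows no change.

**Disagreement:** The cameras differed by 2–4 mm in y around the lens at (0.608, -0.137). Its cap still went in at the seated height with only 2.4 N of force.

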